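# Pack the wound coils

## Robot

A 6-joint arm with a two-finger parallel gripper is mounted at the origin on the work surface. World frame = base frame: x ahead of the robot, y to its left, z up, the work surface at z = 0. Lengths are in mm, angles in degrees, forces in N, time in s.
With the tool pointing down it reaches from about 300 to 850 mm from the base axis. Payload 4.2 kg.
Tool frame: the origin (TCP) lies at the very end of the fingers, on their centre line; the grasp point (between the pads) lies 19 mm behind it; z points along the fingers, y is the direction in which the jaws open and shut (so a half turn about z gives the same grasp; the last joint's range is limited). The gripper opens to 91 mm and grips with 3 to 60 N. Pads are 32 mm wide; open, the fingers measure 118 mm over their backs; the gripper's body (76 mm by 178 mm) begins 60 mm behind the grasp point.
Start: joints at [-65.947, 18.312, 89.639, -0, 72.044, -1.146], TCP at [244.817, -520.298, 189.476] pointing down, gripper open.
Joint ranges: [-177.97, 177.97], [-48.28, 115.42], [12.27, 149.76], [-77.06, 257.06], [2.81, 150.46], [-146.56, 146.56]. Speed limits (degrees/s): [147.25, 147.25, 180, 180, 180, 180].

## Interface

Orientations are given as [roll, pitch, yaw] about the fixed x, y, z axes, in that order (R = Rz(yaw) Ry(pitch) Rx(roll)).
In Python, from workcell import env gives the robot as it stands. The module is installed in compiled form; this text tells all that it offers.
- The arm moves only by the tool arm_command, never from a script. Its argument "targets" is a list of rows, each a list of 5 numbers: the closure, from 0 (fully open) to 1 (shut), then the shift along the tool's x, y, z each as a share of 50 cm, from -1 to 1, then the turn about the tool's z as a share of pi/4 rad, from -1 to 1. A call has 1 to 8 rows; each row is the pose to reach, as a shift and turn from the pose measured when the call began, along the tool's axes at that moment; what a row does not reach only later rows make up. A row lasts 1/12 s, in which the tool goes at most 41.7 mm and 7.16 degrees, less where a joint would pass 70% of its speed; a pose out of reach is approached as far as the arm can. A call with a number of a shift or a turn outside -1 to 1 is refused whole. A call with a gripper value outside its range is refused whole. The fingers move at their own pace and stop on an object; "squeeze" is the grip in N (left out, the last holds). Time passes only in rows, so rows that repeat a pose let the fingers close. It gives the time, the measured TCP pose, the force and the opening at its end, in the units of the state.
- env.state(): the state, without advancing time (a new reading comes with each control period).
- env.grab_frame(name): name is "side" or "top"; returns the picture (384x512x3 uint8, red, green, blue); there is no depth.
- env.camera_params(name): a dict with "camera_matrix" (3x3 intrinsics, pixels), "R" (3x3) and "t" (3): a world point X has camera coordinates R X + t. Camera axes: x right, y down, z forward; pixel columns grow to the right and rows downward; lengths in mm; the calibration is good to about 2 mm. A picture is of the moment at which its call begins. camera_params takes no time and is no camera call.
- env.job_done(): hands the job in, once; it reports no verdict.
The state is a dict: "time_s": time; "qpos": joint angles; "qvel": joint speeds; "effort": joint torques, N m; "ee_pos": TCP position; "ee_rot": TCP orientation; "force": force on the tool from outside, world axes, zero at the start; "torque": the same for the moment, N m; "gripper_width": finger opening in mm.
Only numpy, scipy, OpenCV 4.12 (cv2) and the standard library are available. Lean on these libraries where they do the work, as an engineer would, in place of code of your own. Each camera call takes 0.05 s, during which the arm holds its last target.

## Task

Pack the finished coils: swing the bar on the blue case well clear of its opening, lift every wound coil off its spindle and stand it flat on the floor of the case, then lay one board from the stack squarely on the rim so that it covers the opening. Last, swing the bar back across the board until its end is fully home in the catch. Leave the spare boards at the stack and the other things on the bench where they are.

Things in the scene. Friction and masses are not known exactly. Their poses are not given: they have to be found in the camera images.
- case: blue plastic case, fixed, open on top, 202 x 138 mm outside, 58 mm high, walls and floor 6 mm thick. Origin: centre of its underside; x along its long side, z up. A steel bar turns on a pin outside its -y long wall; the catch, a steel bracket 87 mm high and open to +x, stands outside the +y wall (its lip reaches in to y = 82 mm). Pin and catch are at x = -30 mm.
- case_in (a point): centre of the inner floor of the case, axes as the case
- case_rim (a point): centre of the open mouth of the case at the height of its rim (58 mm above the bench), axes as the case
- bar (a joint): angle of the bar about its upright pin: 0 = closed, lying across the case along its +y with its end in the catch; grows as the bar swings towards the case's +x (clockwise from above), up to 1.8 (1.57 = alongside the -y wall, pointing to +x). Stays where it is left; about 1 N at the knob moves it.
- bar_pivot (a point): axis of the bar's pin at mid-thickness of the bar, 76 mm above the bench, at x = -30, y = -88 mm in the case's frame. The bar is a flat steel strip 18 mm wide, 8 mm thick, 175 mm long from the pin, its underside 14 mm above the rim of the case.
- bar_knob (a point): middle of the upright black knob on the bar, 140 mm from the pin: a cylinder 18 mm in diameter, 34 mm tall, from 80 to 114 mm above the bench
- stand: low grey steel base 150 x 130 x 20 mm, fixed, with four upright steel spindles 16 mm in diameter that rise 47 mm above it at x = +-43, y = +-33 mm. Origin: centre of its underside; z up
- rest: grey plastic block 170 x 110 x 20 mm, fixed, on which the stack of boards lies. Origin: centre of its underside; z up
- coil0: wound copper coil on a black bobbin, a ring 48 mm in outer diameter (up to 51 mm over its corners), 36 mm high, bore 20 mm, about 0.2 kg, at the start over one of the spindles of the stand (may be absent). Origin: centre of its underside; z along its axis
- coil0_mid (a point): middle of coil0, on its axis, 18 mm from either end
- coil1: wound copper coil on a black bobbin, a ring 48 mm in outer diameter (up to 51 mm over its corners), 36 mm high, bore 20 mm, about 0.2 kg, at the start over one of the spindles of the stand (may be absent). Origin: centre of its underside; z along its axis
- coil1_mid (a point): middle of coil1, on its axis, 18 mm from either end
- coil2: wound copper coil on a black bobbin, a ring 48 mm in outer diameter (up to 51 mm over its corners), 36 mm high, bore 20 mm, about 0.2 kg, at the start over one of the spindles of the stand (may be absent). Origin: centre of its underside; z along its axis
- coil2_mid (a point): middle of coil2, on its axis, 18 mm from either end
- coil3: wound copper coil on a black bobbin, a ring 48 mm in outer diameter (up to 51 mm over its corners), 36 mm high, bore 20 mm, about 0.2 kg, at the start over one of the spindles of the stand (may be absent). Origin: centre of its underside; z along its axis
- coil3_mid (a point): middle of coil3, on its axis, 18 mm from either end
- board0: brown fibreboard cover board 206 x 142 x 10 mm, about 0.16 kg, one of three in a stack (board2 on top at the start, board0 lowest). Origin: centre of its underside; x along its long side, y along its short side. Two hand slots through it, 38 mm along x by 46 mm along y, leave a bridge 44 mm wide (x from -22 to 22 mm) in the middle to take it by
- board1: brown fibreboard cover board 206 x 142 x 10 mm, about 0.16 kg, one of three in a stack (board2 on top at the start, board0 lowest). Origin: centre of its underside; x along its long side, y along its short side. Two hand slots through it, 38 mm along x by 46 mm along y, leave a bridge 44 mm wide (x from -22 to 22 mm) in the middle to take it by
- board2: brown fibreboard cover board 206 x 142 x 10 mm, about 0.16 kg, one of three in a stack (board2 on top at the start, board0 lowest). Origin: centre of its underside; x along its long side, y along its short side. Two hand slots through it, 38 mm along x by 46 mm along y, leave a bridge 44 mm wide (x from -22 to 22 mm) in the middle to take it by
- motor: bystander: small orange motor standing on its foot, 75 x 60 mm, 82 mm high. Origin: centre of its underside
- endcap: bystander: round aluminium end shield, 60 mm in diameter, 26 mm high. Origin: centre of its underside
- jar: bystander: small jar, 52 mm in diameter, 60 mm high. Origin: centre of its underside
- wrench: bystander: open-ended wrench 150 mm long lying flat along its x. Origin near its middle

How it is judged (in metres and radians):
On the way, in this order (a step that is already met when the one before it is completed fails the run):
1. the bar is swung clear of the opening (past 1.3 rad) (value of joint bar above 1.3 rad), for 0.2 s.
2. every coil stands flat on the floor of the case (x of coil0 in the frame of case_in between -0.076 and 0.076 m and y of coil0 in the frame of case_in between -0.044 and 0.044 m and z of coil0_mid in the frame of case_in between 0.013 and 0.023 m and angle between the z axis of each of coil0, coil1, coil2, coil3 and the z axis of case, either way round below 0.12 rad and linear speed of each of coil0, coil1, coil2, coil3 below 0.03 m/s and x of coil1 in the frame of case_in between -0.076 and 0.076 m and y of coil1 in the frame of case_in between -0.044 and 0.044 m and z of coil1_mid in the frame of case_in between 0.013 and 0.023 m and x of coil2 in the frame of case_in between -0.076 and 0.076 m and y of coil2 in the frame of case_in between -0.044 and 0.044 m and z of coil2_mid in the frame of case_in between 0.013 and 0.023 m and x of coil3 in the frame of case_in between -0.076 and 0.076 m and y of coil3 in the frame of case_in between -0.044 and 0.044 m and z of coil3_mid in the frame of case_in between 0.013 and 0.023 m), for 0.3 s.
3. one board lies squarely on the rim over the coils (all of step 2 and ((horizontal distance between board0 and case_rim below 0.008 m and z of board0 in the frame of case_rim between -0.004 and 0.004 m and angle between the x axis of board0 and the x axis of case, either way round below 0.08 rad and angle between the z axis of board0 and the z axis of case, either way round below 0.03 rad and linear speed of board0 below 0.03 m/s and height (world z) of each of board1, board2 below 0.05 m and horizontal distance between each of board1, board2 and case_rim above 0.17 m) or (horizontal distance between board1 and case_rim below 0.008 m and z of board1 in the frame of case_rim between -0.004 and 0.004 m and angle between the x axis of board1 and the x axis of case, either way round below 0.08 rad and angle between the z axis of board1 and the z axis of case, either way round below 0.03 rad and linear speed of board1 below 0.03 m/s and height (world z) of each of board0, board2 below 0.05 m and horizontal distance between each of board0, board2 and case_rim above 0.17 m) or (horizontal distance between board2 and case_rim below 0.008 m and z of board2 in the frame of case_rim between -0.004 and 0.004 m and angle between the x axis of board2 and the x axis of case, either way round below 0.08 rad and angle between the z axis of board2 and the z axis of case, either way round below 0.03 rad and linear speed of board2 below 0.03 m/s and height (world z) of each of board0, board1 below 0.05 m and horizontal distance between each of board0, board1 and case_rim above 0.17 m))), for 0.3 s.
4. the bar is swung closed over the board, its end in the catch (all of step 3 and value of joint bar below 0.05 rad), for 0.3 s.
At the end, for the whole second after the job is handed in: Each coil present stands flat (0.12 rad) on the case floor; one board flat on the rim, centred to 8 mm, square to 0.08 rad; the other two boards below 50 mm and over 170 mm from the case's middle; the bar under 0.05 rad; all at rest (all of step 4 and velocity of joint bar below 0.05 rad/s); the robot touches nothing.
It fails at once if the motor is moved more than 40 mm (distance of motor from where it was at the start of the episode above 0.04 m).
It fails at once if the endcap is moved more than 40 mm (distance of endcap from where it was at the start of the episode above 0.04 m).
It fails at once if the jar is moved more than 40 mm (distance of jar from where it was at the start of the episode above 0.04 m).
It fails at once if the wrench is moved more than 40 mm (distance of wrench from where it was at the start of the episode above 0.04 m).
Of coil0, coil1, coil2, coil3 only 3 to 4 are there at a start; the rules pass over those that are not, and their reading is None.
At some moment in a run one of board0, board1, board2 may be knocked a few centimetres aside while the robot is not near it.
It also fails if it takes over 208 s, if anything falls off the work surface, if the arm or the gripper's body presses on something with over 40 N, if the wrist force passes 120 N, or if a joint passes its speed limit or range.

## Working session

There is one attempt and no reset: what is moved stays moved. The work goes in short steps, Python scripts to look and compute and a tool call to move; the robot and the scene stay as the last step left them, time stands still between calls to the robot, and variables do not carry over. Pictures are saved under pics/ and viewed, and the job is handed in when it is done.

Besides the shell and the picture viewer there is one more tool, called after ">>>" as name(argument=value, ...) on one line, values as JSON. arm_command: Moves the arm, as the interface text tells. Shift numbers are shares of 50 cm and turn numbers shares of pi/4 rad, none past 1 either way. Its arguments: {"type":"object","properties":{"targets":{"type":"array"},"squeeze":{"type":"number"}},"required":["targets"]}

```bash
mkdir -p pics
python3 - <<'E'
from workcell import env
import cv2
print(env.state())
for n in("top","side"):
    p=env.camera_params(n);print(n,p)
    cv2.imwrite(f"pics/{n}0.png",env.grab_frame(n)[:,:,::-1])
E
```

```text
{'time_s': 0.0, 'qpos': array([-6.59486413e+01,  1.83504844e+01,  8.97052702e+01, -1.65306725e-03,
        7.20448532e+01, -1.14618427e+00]), 'qvel': array([-0.06285949, -0.10174095, -0.06894188,  0.13157523, -0.07870127,
       -0.04587119]), 'effort': array([-2.37972141e-03, -4.12466919e+01, -2.31980306e+01,  7.24155921e-02,
        4.56236035e-02, -1.54168138e-04]), 'ee_pos': array([ 244.56698093, -519.79118093,  188.63962102]), 'ee_rot': array([-1.79899381e+02, -4.41144912e-04,  2.51980536e+01]), 'force': array([-0.22446114,  1.29762374,  0.13145362]), 'torque': array([-0.01860604,  0.00953547,  0.04143871]), 'gripper_width': 91.27303096335284}
top {'camera_matrix': array([[408.47330066,   0.        , 254.76944134],
       [  0.        , 408.47330066, 188.52957693],
       [  0.        ,   0.        ,   1.        ]]), 'R': array([[ 0.01872666, -0.99955554, -0.02319552],
       [-0.98499455, -0.01446296, -0.17197835],
       [ 0.17156643,  0.02606804, -0.98482761]]), 't': array([ 24.5782259 , 585.79738254, 929.43773938])}
side {'camera_matrix': array([[384.86757719,   0.        , 252.02424787],
       [  0.        , 384.86757719, 185.80310208],
       [  0.        ,   0.        ,   1.        ]]), 'R': array([[ 0.99713534, -0.07293457, -0.02004133],
       [-0.06161341, -0.62952667, -0.77453209],
       [ 0.04387361,  0.77354813, -0.63221704]]), 't': array([-561.37906899,  136.53302809,  940.05797521])}
```

View pics/top0.png

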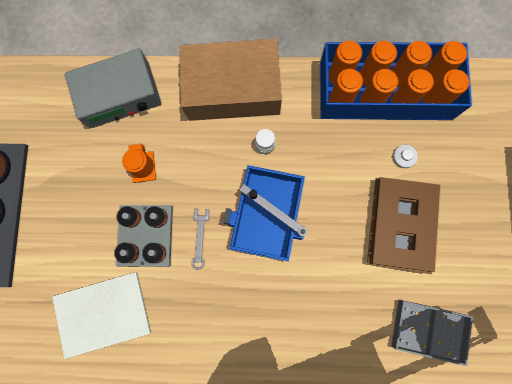

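View pics/side0.png

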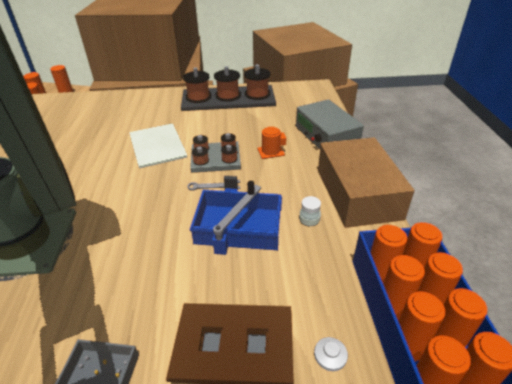

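Run:
```python
import cv2
im=cv2.imread("pics/top0.png")
cv2.imwrite("pics/a.png",cv2.resize(im[150:280,210:320],None,fx=5,fy=4.6,interpolation=2)[:600])
cv2.imwrite("pics/b.png",cv2.resize(im[190:280,100:190],None,fx=6,fy=6,interpolation=2))
im=cv2.imread("pics/side0.png")
cv2.imwrite("pics/c.png",cv2.resize(im[120:260,170:300],None,fx=4,fy=4,interpolation=2))
```

```text
(no output)
```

View pics/a.png

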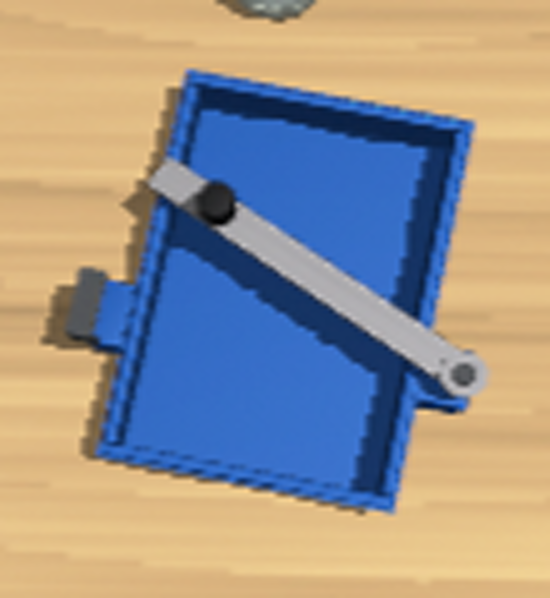

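View pics/b.png

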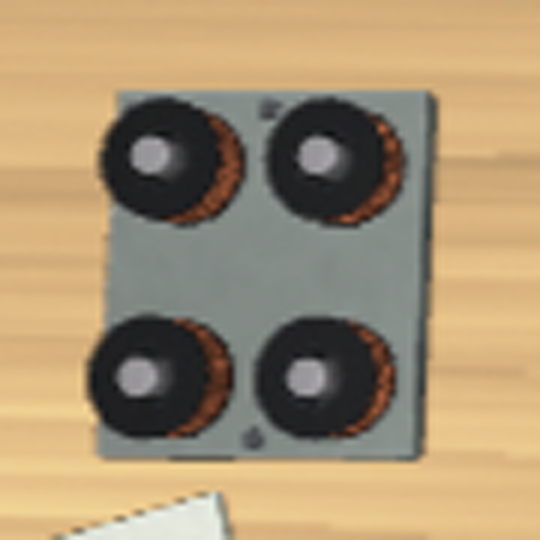

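View pics/c.png

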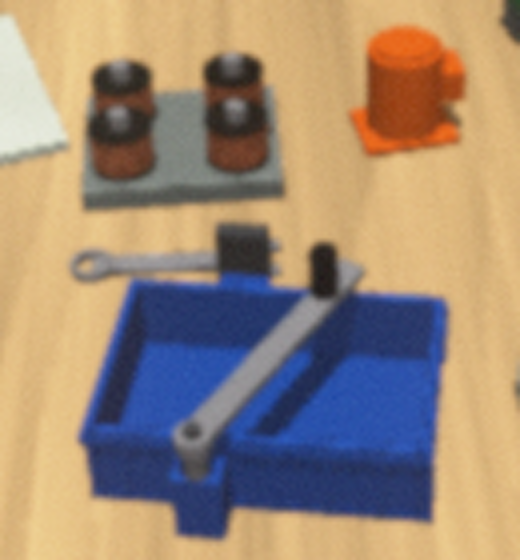

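```bash
cat > h.py <<'E'
import numpy as np,cv2
from workcell import env
P={n:env.camera_params(n) for n in("top","side")}
def ray(n,uv,z):
    p=P[n];K,R,t=[np.asarray(p[k]) for k in("camera_matrix","R","t")]
    d=R.T@np.linalg.inv(K)@np.array([uv[0],uv[1],1.]);c=-R.T@t
    return (c+d*(z-c[2])/d[2])[:2]
def proj(n,X):
    p=P[n];c=p["R"]@np.asarray(X,float)+p["t"];q=p["camera_matrix"]@c;return q[:2]/q[2]
def two(uvt,uvs):
    A=[];b=[]
    for n,uv in(("top",uvt),("side",uvs)):
        p=P[n];d=p["R"].T@np.linalg.inv(p["camera_matrix"])@np.array([uv[0],uv[1],1.]);d/=np.linalg.norm(d)
        M=np.eye(3)-np.outer(d,d);A.append(M);b.append(M@(-p["R"].T@p["t"]))
    return np.linalg.lstsq(np.vstack(A),np.hstack(b),rcond=None)[0]
def fit(loc,w):
    "2D rigid: w = R loc + c"
    loc=np.array(loc,float);w=np.array(w,float);lm=loc.mean(0);wm=w.mean(0)
    H=(loc-lm).T@(w-wm);a=np.arctan2(H[0,1]-H[1,0],H[0,0]+H[1,1])
    R=np.array([[np.cos(a),-np.sin(a)],[np.sin(a),np.cos(a)]]);c=wm-R@lm
    return np.degrees(a),c,np.linalg.norm(loc@R.T+c-w,axis=1)
E
python3 - <<'E'
from h import *
# case rim corners, order local (+x,+y),(+x,-y),(-x,-y),(-x,+y)
loc=[(101,69),(101,-69),(-101,-69),(-101,69)]
top=[(210+x/5-.5,150+y/4.6-.5) for x,y in((188,70),(474,122),(393,513),(97,458))]
w=[ray("top",u,58) for u in top];print("case top",fit(loc,w),np.round(w))
side=[(170+x/4-.5,120+y/4-.5) for x,y in((446,298),(434,447),(84,437),(134,283))]
w2=[ray("side",u,58) for u in side];print("case side",fit(loc,w2))
sp=[(43,33),(43,-33),(-43,-33),(-43,33)]
t=[(100+x/6-.5,190+y/6-.5) for x,y in((150,156),(317,156),(306,378),(138,377))]
w=[ray("top",u,67) for u in t];print("stand",fit(sp,w),np.round(w))
s=[(170+x/4-.5,120+y/4-.5) for x,y in((234,67),(236,109),(121,118),(122,72))]
w=[ray("side",u,67) for u in s];print("stand",fit(sp,w),np.round(w))
# pivot
print("piv",ray("top",(210+462/5-.5,150+374/4.6-.5),82),ray("side",(170+192/4-.5,120+432/4-.5),82))
print("knob",ray("top",(210+215/5-.5,150+200/4.6-.5),114),ray("side",(170+323/4-.5,120+250/4-.5),114))
E
python3 - <<'E'
import cv2
im=cv2.imread("pics/top0.png")
cv2.imwrite("pics/d.png",cv2.resize(im[165:285,360:450],None,fx=5,fy=5,interpolation=2))
im=cv2.imread("pics/side0.png")
cv2.imwrite("pics/e.png",cv2.resize(im[294:384,164:304],None,fx=5,fy=5,interpolation=2))
E
```

```text
case top (np.float64(-10.580434583473883), array([528.48553995,   3.98804064]), array([1.66821679, 1.60949939, 1.22493256, 2.08303739])) [[642.  54.]
 [616. -84.]
 [415. -46.]
 [440.  92.]]
case side (np.float64(-9.242368212868438), array([530.38100984,   1.00079322]), array([2.92699348, 5.47907452, 1.07714599, 2.72337176]))
stand (np.float64(0.8812187301103657), array([471.35308989, 305.48682935]), array([0.18451278, 0.15817394, 0.3574194 , 0.47161233])) [[514. 339.]
 [515. 273.]
 [429. 272.]
 [428. 337.]]
stand (np.float64(0.5200256664399353), array([472.57007814, 294.14496613]), array([4.10238284, 4.1276538 , 1.94633342, 1.55500237])) [[515. 323.]
 [515. 266.]
 [431. 262.]
 [430. 325.]]
piv [483.82714898 -75.57013904] [482.5544827  -77.43122818]
knob [564.1487925   37.59857517] [563.65374907  35.90576861]
```

View pics/d.png

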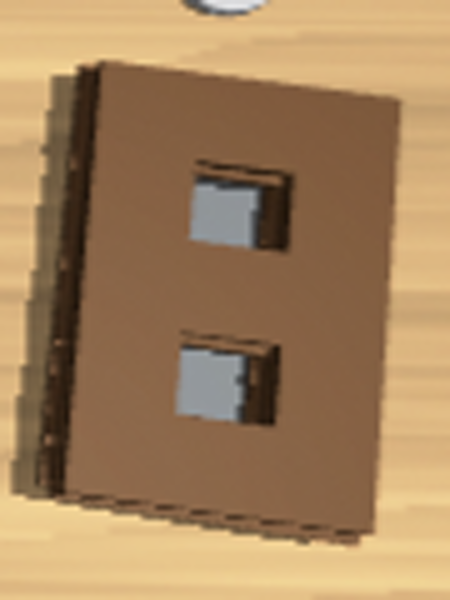

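View pics/e.png

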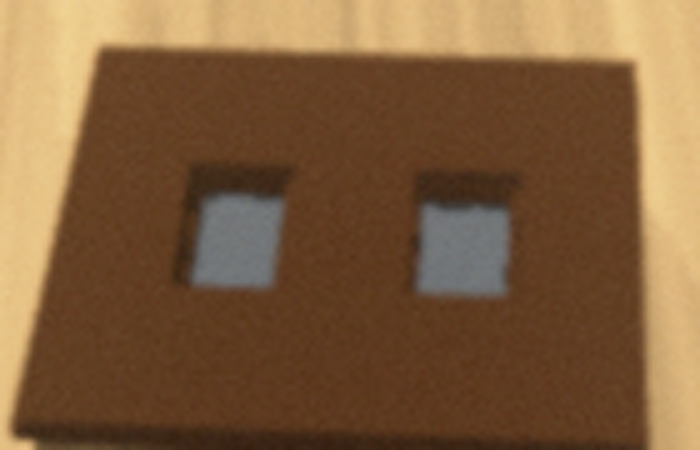

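```bash
cat > plan.py <<'E'
import sys,numpy as np
from h import env
# usage: plan.py x y z yaw [x y z yaw ...]; prints shares from the measured pose
s=env.state();p=s["ee_pos"];rr=np.radians(s["ee_rot"])
from scipy.spatial.transform import Rotation as Rn
R=Rn.from_euler("xyz",rr).as_matrix()
print("t",s["time_s"],"p",np.round(p,1),"rpy",np.round(s["ee_rot"],1),"F",np.round(s["force"],1),"w",round(s["gripper_width"],1))
a=np.array(sys.argv[1:],float).reshape(-1,4)
for q in a:
    d=R.T@(q[:3]-p)/500;dy=(q[3]-s["ee_rot"][2]+180)%360-180
    print(np.round(d,3),round(-dy/45,3),"dist",round(np.linalg.norm(q[:3]-p)),"rows",round(max(np.linalg.norm(q[:3]-p)/41.7,abs(dy)/7.16),1))
E
python3 plan.py 400 -240 180 45 564 37 180 54.6
python3 - <<'E'
from h import *
loc=[(103,71),(103,-71),(-103,-71),(-103,71)]
t=[(360+x/5-.5,165+y/5-.5) for x,y in((103,62),(400,100),(373,533),(65,497))]
w=[ray("top",u,50) for u in t];print(fit(loc,w),np.round(w))
E
```

```text
t 0.1 p [ 244.6 -519.9  188.7] rpy [-179.9   -0.    25.2] F [ 0.2 -0.6  0.5] w 91.3
[ 0.52  -0.374  0.018] -0.44 dist 320 rows 7.7
[ 1.052 -0.736  0.019] -0.653 dist 642 rows 15.4
(np.float64(-6.564500487288915), array([ 507.85053013, -323.42758104]), array([0.94533086, 0.45938614, 1.73144326, 1.0832923 ])) [[ 618. -266.]
 [ 602. -405.]
 [ 399. -381.]
 [ 413. -241.]]
```

>>> arm_command(targets=[[0.3,0.52,-0.374,0.018,-0.44],[0.5,0.52,-0.374,0.018,-0.44],[0.7,0.52,-0.374,0.018,-0.44],[0.7,0.52,-0.374,0.018,-0.44],[0.7,0.52,-0.374,0.018,-0.44],[0.7,0.52,-0.374,0.018,-0.44],[0.7,0.52,-0.374,0.018,-0.44],[0.7,0.52,-0.374,0.018,-0.44]], squeeze=20)

```text
time_s: 0.77
ee_pos: [400.9, -236.8, 179.7]
ee_rot: [-179.9, -0.1, 45.1]
force: [0.5, -1.4, -0.1]
gripper_width: 40.8
```

```bash
python3 plan.py 564.1 37.3 160 54.6 564.1 37.3 90 54.6
```

```text
t 0.7667 p [ 400.9 -236.8  179.7] rpy [-1.799e+02 -1.000e-01  4.510e+01] F [ 0.5 -1.4 -0.1] w 40.8
[ 0.619 -0.156  0.041] -0.212 dist 320 rows 7.7
[ 0.618 -0.156  0.181] -0.212 dist 331 rows 7.9
```

>>> arm_command(targets=[[0.7,0.619,-0.156,0.041,-0.212],[0.7,0.619,-0.156,0.041,-0.212],[0.7,0.619,-0.156,0.041,-0.212],[0.7,0.619,-0.156,0.041,-0.212],[0.7,0.619,-0.156,0.041,-0.212],[0.7,0.619,-0.156,0.041,-0.212],[0.7,0.619,-0.156,0.041,-0.212],[0.7,0.619,-0.156,0.041,-0.212]])

```text
time_s: 1.43
ee_pos: [565.1, 40.5, 159.1]
ee_rot: [-179.8, -0.1, 54.7]
force: [0.1, -1.1, -0.5]
gripper_width: 27.2
```

```bash
python3 plan.py 564.1 37.3 90 54.6
python3 - <<'E'
from h import *
for n,b in(("top",(140,270,210,320)),("side",(120,260,170,300))):
    im=env.grab_frame(n)[:,:,::-1]
    cv2.imwrite(f"pics/{n}1.png",cv2.resize(im[b[0]:b[1],b[2]:b[3]],None,fx=4,fy=4,interpolation=2))
E
```

```text
t 1.4333 p [565.1  40.5 159.1] rpy [-1.798e+02 -1.000e-01  5.470e+01] F [ 0.1 -1.1 -0.5] w 27.2
[-0.007  0.002  0.138] 0.002 dist 69 rows 1.7
```

View pics/side1.png

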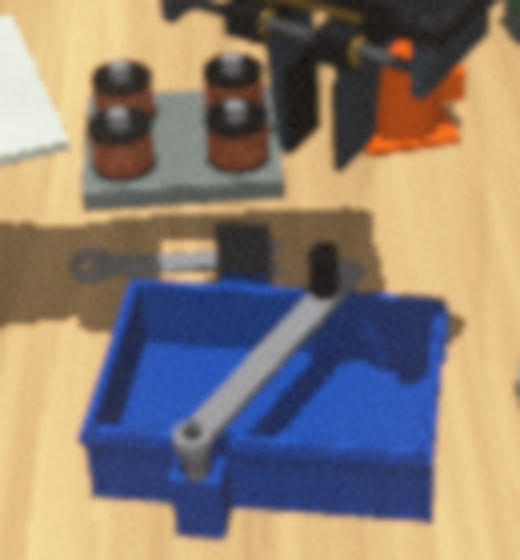

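>>> arm_command(targets=[[0.7,-0.007,0.002,0.06,0],[0.7,-0.007,0.002,0.1,0],[0.7,-0.007,0.002,0.138,0],[0.7,-0.007,0.002,0.138,0]])

```text
time_s: 1.87
ee_pos: [560.8, 37.4, 85.6]
ee_rot: [-179.4, 0.2, 54.9]
force: [-0.3, 0.2, 0.1]
gripper_width: 27.4
```

Run:
```python
import numpy as np,subprocess
c=np.array([483.3,-76.3]);L=139.5
a=[]
for ang in (47,39,31,23,15,10):
    q=c+L*np.array([np.cos(np.radians(ang)),np.sin(np.radians(ang))]);a+=[q[0],q[1],90,ang]
print(subprocess.run(["python3","plan.py"]+[str(x) for x in a],capture_output=True,text=True).stdout)
from h import *
for n,b in(("side",(120,260,170,300)),):
    im=env.grab_frame(n)[:,:,::-1]
    cv2.imwrite(f"pics/{n}2.png",cv2.resize(im[b[0]:b[1],b[2]:b[3]],None,fx=4,fy=4,interpolation=2))
```

```text
t 1.8667 p [560.8  37.4  85.6] rpy [-179.4    0.2   54.9] F [-0.3  0.2  0.1] w 27.4
[ 0.001  0.042 -0.009] 0.175 dist 22 rows 1.1
[-0.007  0.08  -0.01 ] 0.353 dist 41 rows 2.2
[-0.02   0.117 -0.01 ] 0.53 dist 60 rows 3.3
[-0.038  0.151 -0.01 ] 0.708 dist 78 rows 4.5
[-0.061  0.183 -0.01 ] 0.886 dist 97 rows 5.6
[-0.078  0.201 -0.011] 0.997 dist 108 rows 6.3
```

View pics/side2.png

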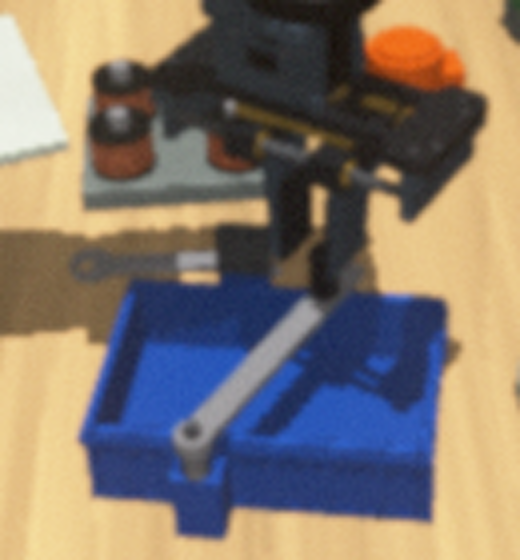

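>>> arm_command(targets=[[0.7,0.001,0.025,-0.004,0.1],[0.7,0.001,0.042,-0.006,0.175],[0.7,-0.003,0.062,-0.006,0.26],[0.7,-0.007,0.08,-0.006,0.353],[0.7,-0.013,0.099,-0.006,0.44],[0.7,-0.02,0.117,-0.006,0.53],[0.7,-0.029,0.134,-0.006,0.62],[0.7,-0.038,0.151,-0.006,0.708]])

```text
time_s: 2.58
ee_pos: [614.2, -22.6, 92.1]
ee_rot: [-179.7, 0.1, 22.8]
force: [0.1, 0.1, 0.3]
gripper_width: 27.7
```

```bash
cat > arc.py <<'E'
import numpy as np,subprocess,sys
c=np.array([483.3,-76.3]);L=139.5
a=[]
for ang in map(float,sys.argv[2:]):
    q=c+L*np.array([np.cos(np.radians(ang)),np.sin(np.radians(ang))]);a+=[q[0],q[1],float(sys.argv[1]),ang]
print(subprocess.run(["python3","plan.py"]+[str(x) for x in a],capture_output=True,text=True).stdout)
E
python3 arc.py 88 18 13 8 3 -2 -7 -12 -16
```

```text
t 2.5833 p [614.2 -22.6  92.1] rpy [-1.797e+02  1.000e-01  2.280e+01] F [0.1 0.1 0.3] w 27.7
[-0.005  0.021  0.008] 0.106 dist 12 rows 0.7
[-0.008  0.045  0.008] 0.217 dist 23 rows 1.4
[-0.013  0.069  0.008] 0.328 dist 35 rows 2.1
[-0.02   0.092  0.008] 0.439 dist 47 rows 2.8
[-0.03   0.115  0.008] 0.55 dist 59 rows 3.5
[-0.041  0.136  0.008] 0.662 dist 71 rows 4.2
[-0.054  0.157  0.008] 0.773 dist 83 rows 4.9
[-0.065  0.172  0.008] 0.862 dist 92 rows 5.4
```

>>> arm_command(targets=[[0.7,-0.005,0.021,0.006,0.106],[0.7,-0.008,0.045,0.006,0.217],[0.7,-0.013,0.069,0.006,0.328],[0.7,-0.02,0.092,0.006,0.439],[0.7,-0.03,0.115,0.006,0.55],[0.7,-0.041,0.136,0.006,0.662],[0.7,-0.054,0.157,0.006,0.773],[0.7,-0.065,0.172,0.006,0.862]])

```text
time_s: 3.25
ee_pos: [618.0, -116.2, 90.7]
ee_rot: [-179.9, 0.1, -16.3]
force: [0.8, -0.4, -0.1]
gripper_width: 27.4
```

```bash
python3 arc.py 88 -18 -20 -22;  python3 - <<'E'
from h import *
for n,b in(("top",(140,270,210,330)),):
    im=env.grab_frame(n)[:,:,::-1]
    cv2.imwrite(f"pics/{n}3.png",cv2.resize(im[b[0]:b[1],b[2]:b[3]],None,fx=4,fy=4,interpolation=2))
E
```

```text
t 3.25 p [ 618.  -116.2   90.7] rpy [-1.799e+02  1.000e-01 -1.630e+01] F [ 0.8 -0.4 -0.1] w 27.4
[-0.002  0.007  0.005] 0.038 dist 5 rows 0.2
[-0.003  0.017  0.005] 0.082 dist 9 rows 0.5
[-0.003  0.027  0.005] 0.127 dist 14 rows 0.8
```

View pics/top3.png

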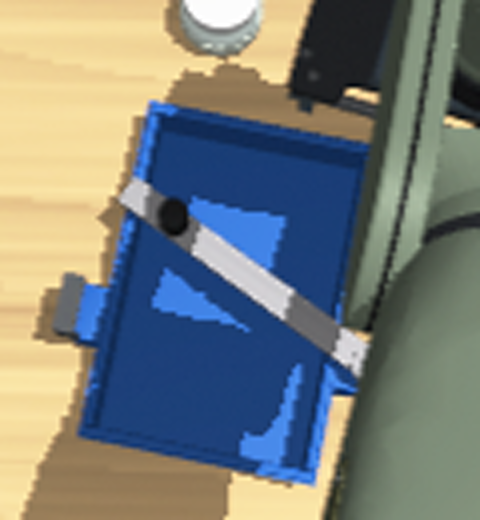

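Run:
```python
from h import *
f=lambda X:(proj("side",X)-(170,120)+.5)*4
print(f((560.8,37.4,85.6)),f((564,37,114)),f((564,37,80)),f((483.3,-76,80)))
print(f((560.8-13,37.4+9,85.6)),f((560.8+13,37.4-9,85.6)))
print(proj("top",(564,37,114)))
a=two((210+215/5-.5,150+200/4.6-.5),(170+323/4-.5,120+250/4-.5));print("knobtop",a)
print("pin",two((210+462/5-.5,150+374/4.6-.5),(170+192/4-.5,120+432/4-.5)))
im=env.grab_frame("side")[:,:,::-1]
b=(120,260,170,300)
cv2.imwrite(f"pics/s4.png",cv2.resize(im[b[0]:b[1],b[2]:b[3]],None,fx=4,fy=4,interpolation=2))
```

```text
[319.23461785 285.09903002] [323.45017586 248.82759596] [324.7143038  292.19917781] [193.61691609 432.61740655]
[297.14178072 277.04687157] [341.63012463 293.26150224]
[252.76578098 193.04776059]
knobtop [564.04576819  37.61340738 112.70361749]
pin [483.1863237  -75.79995824  80.5066687 ]
```

View pics/s4.png

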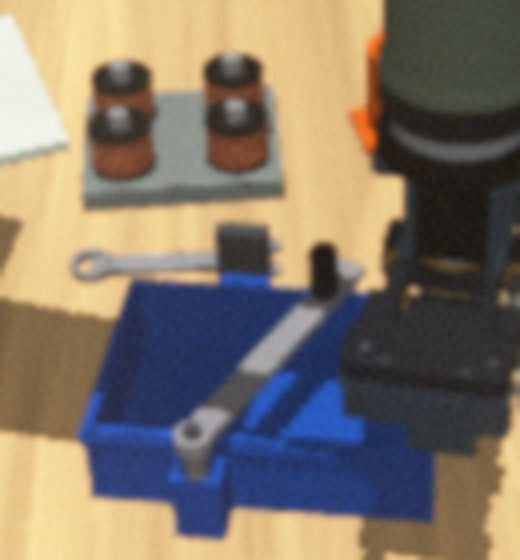

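```bash
python3 - <<'E'
from h import *
f=lambda X:(proj("side",X)-(170,120)+.5)*4
for p,y in(((565.1,40.5,159.1),54.7),((560.8,37.4,85.6),54.9)):
    d=np.array([np.sin(np.radians(y)),-np.cos(np.radians(y)),0])*13.6
    print(f(p),f(p+d),f(p-d))
E
python3 plan.py 540 40 170 25
```

```text
[323.15194758 184.40755588] [343.24395081 191.27454685] [303.30930284 177.62578999]
[319.23461785 285.09903002] [338.39911977 292.20237286] [300.29566138 278.07928585]
t 3.35 p [ 617.8 -116.4   90.5] rpy [-1.799e+02  1.000e-01 -1.610e+01] F [-0.4 -0.3 -0. ] w 27.7
[-0.237 -0.258 -0.158] -0.914 dist 192 rows 5.7
```

View pics/top1.png

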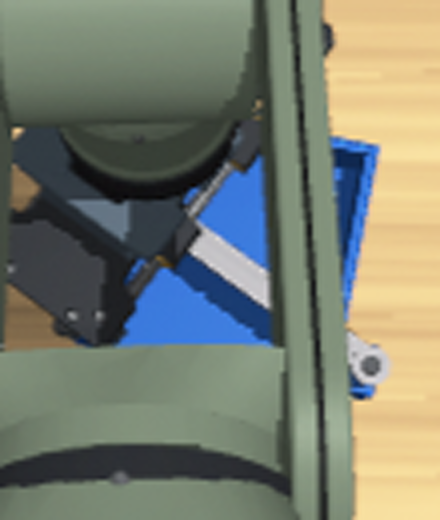

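>>> arm_command(targets=[[0.7,0,0,-0.15,-0.1],[0.7,0,0,-0.15,-0.2],[0.7,-0.237,-0.258,-0.158,-0.914],[0.7,-0.237,-0.258,-0.158,-0.914],[0.7,-0.237,-0.258,-0.158,-0.914],[0.7,-0.237,-0.258,-0.158,-0.914],[0.7,-0.237,-0.258,-0.158,-0.914],[0.7,-0.237,-0.258,-0.158,-0.914]])

```text
time_s: 4.02
ee_pos: [538.8, 43.0, 171.6]
ee_rot: [-179.8, -0.1, 25.4]
force: [0.2, -0.2, 0.3]
gripper_width: 27.4
```

```bash
python3 plan.py 480 200 150 45;  python3 - <<'E'
from h import *
for n in("top","side"):
    im=env.grab_frame(n)[:,:,::-1]
    cv2.imwrite(f"pics/{n}5.png",im)
E
```

```text
t 4.0167 p [538.8  43.  171.6] rpy [-1.798e+02 -1.000e-01  2.540e+01] F [ 0.2 -0.2  0.3] w 27.4
[ 0.028 -0.334  0.044] -0.436 dist 169 rows 4.1
```

View pics/side5.png

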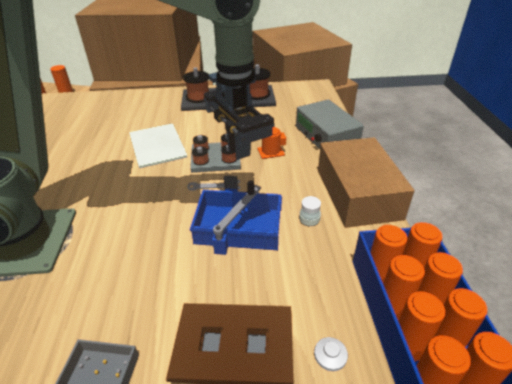

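View pics/top5.png

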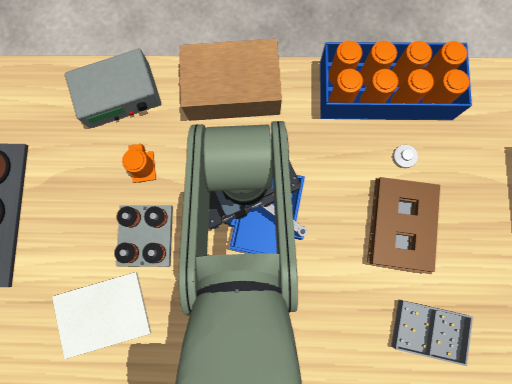

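Run:
```python
from h import *
p=np.array((538.8,43,171.6));y=np.radians(25.4)
d=np.array([np.sin(y),-np.cos(y),0])*13.6
f=lambda X:(proj("side",X)-(200,90)+.5)*7
print([np.round(f(q)) for q in(p,p+d,p-d,p+(0,0,20),p+(0,20,0))])
im=cv2.imread("pics/side5.png");c=cv2.resize(im[90:170,200:290],None,fx=7,fy=7,interpolation=2)
cv2.imwrite("pics/s5z.png",cv2.convertScaleAbs(c,alpha=2))
```

```text
[array([275., 502.]), array([294., 523.]), array([255., 482.]), array([272., 452.]), array([272., 468.])]
```

View pics/s5z.png

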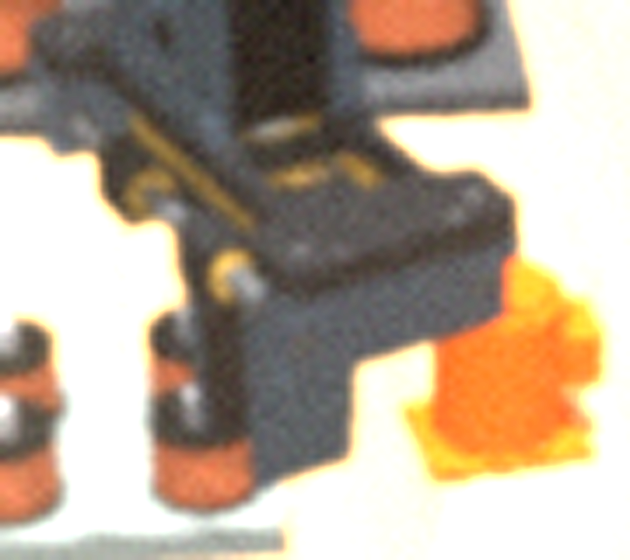

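```bash
python3 plan.py 540 -180 150 25 540 -180 60 25
```

```text
t 4.1167 p [540.5  40.4 171.1] rpy [-1.799e+02 -1.000e-01  2.500e+01] F [-0.3 -0.8 -0.4] w 27.2
[-0.187  0.399  0.041] 0.0 dist 221 rows 5.3
[-0.188  0.399  0.221] 0.0 dist 247 rows 5.9
```

>>> arm_command(targets=[[0.7,-0.187,0.399,0.041,0],[0.7,-0.187,0.399,0.041,0],[0.7,-0.187,0.399,0.041,0],[0.7,-0.187,0.399,0.041,0],[0.7,-0.187,0.399,0.041,0],[0.7,-0.187,0.399,0.18,0],[0.7,-0.187,0.399,0.221,0],[0.7,-0.187,0.399,0.221,0]])

```text
time_s: 4.78
ee_pos: [535.9, -181.5, 54.4]
ee_rot: [-179.5, 0.4, 24.7]
force: [-1.0, -0.2, -0.2]
gripper_width: 27.1
```

```bash
python3 plan.py 540 -180 30 25;  python3 - <<'E'
from h import *
for n in("top","side"):
    im=env.grab_frame(n)[:,:,::-1]
    cv2.imwrite(f"pics/{n}6.png",im)
b=cv2.imread("pics/side6.png")[200:330,220:350];a=cv2.imread("pics/top6.png")[130:260,260:390]
cv2.imwrite("pics/z6.png",cv2.convertScaleAbs(cv2.resize(np.hstack([a,b]),None,fx=3,fy=3,interpolation=2),alpha=1.6))
p=env.state()["ee_pos"];print((proj("top",p)-(260,130)+.5)*3,(proj("side",p)-(220,200)+.5)*3+(390,0))
E
```

```text
t 4.7833 p [ 535.9 -181.5   54.4] rpy [-179.5    0.4   24.7] F [-1.  -0.2 -0.2] w 27.1
[0.009 0.001 0.049] -0.006 dist 25 rows 0.6
[258.69996607 238.18769611] [469.54849122 211.08476085]
```

View pics/z6.png

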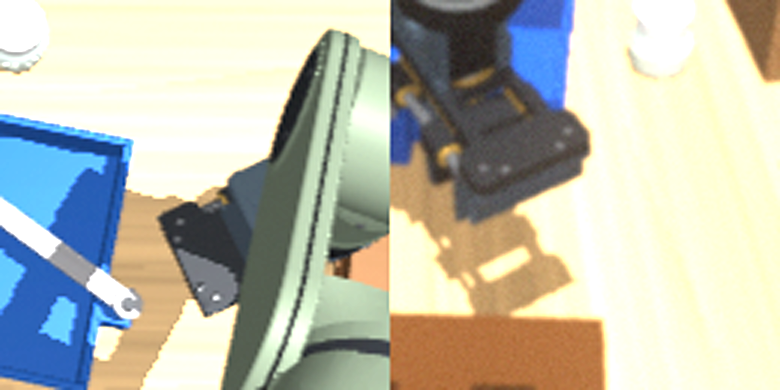

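>>> arm_command(targets=[[0.7,0.009,0.001,0.03,0],[0.7,0.009,0.001,0.05,0],[0.7,0.009,0.001,0.05,0],[0.7,0.009,0.001,0.05,0]])

```text
time_s: 5.22
ee_pos: [543.5, -178.8, 34.3]
ee_rot: [-179.7, 0.1, 24.9]
force: [0.3, -0.3, -0.1]
gripper_width: 27.3
```

>>> arm_command(targets=[[0.7,0,0,0.01,0],[0.7,0,0,0.01,0],[0.7,0,0,0.02,0],[0.7,0,0,0.02,0],[0.7,0,0,0.02,0]])

```text
time_s: 5.63
ee_pos: [543.3, -178.7, 24.2]
ee_rot: [-179.7, 0.1, 24.9]
force: [-0.1, -0.8, 0.4]
gripper_width: 27.6
```

```bash
python3 plan.py 540 -180 10 25;  python3 - <<'E'
from h import *
for n in("top","side"):
    im=env.grab_frame(n)[:,:,::-1]
    cv2.imwrite(f"pics/{n}7.png",im)
b=cv2.imread("pics/side7.png")[200:330,220:350];a=cv2.imread("pics/top7.png")[130:260,260:390]
cv2.imwrite("pics/z7.png",cv2.convertScaleAbs(cv2.resize(np.hstack([a,b]),None,fx=3,fy=3,interpolation=2),alpha=1.6))
s=env.state();p=s["ee_pos"];y=np.radians(s["ee_rot"][2]);d=np.array([np.sin(y),-np.cos(y),0])*13.6
for q in(p,p+d,p+2*d,p-d): print((proj("top",q)-(260,130)+.5)*3,(proj("side",q)-(220,200)+.5)*3+(390,0))
E
```

```text
t 5.6333 p [ 543.3 -178.7   24.2] rpy [-1.797e+02  1.000e-01  2.490e+01] F [-0.1 -0.8  0.4] w 27.6
[-0.007 -0.     0.028] -0.002 dist 15 rows 0.3
[248.31493763 237.35534042] [477.72037661 239.35138669]
[263.46129517 230.58401837] [487.13762273 253.29002129]
[278.58752859 223.821693  ] [496.77590822 267.55582022]
[233.14841577 244.13567712] [468.51665227 225.72878948]
```

View pics/z7.png

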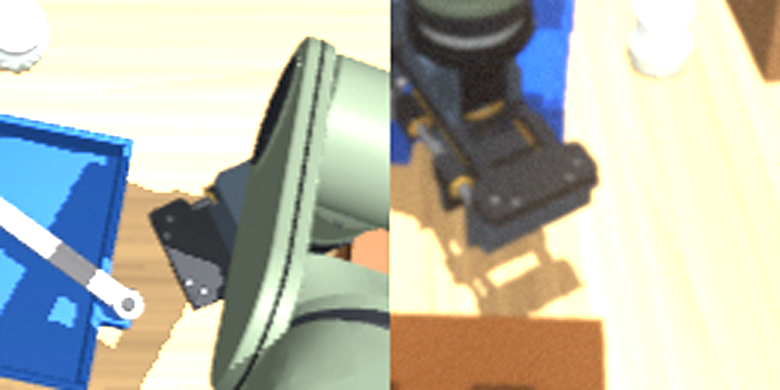

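>>> arm_command(targets=[[0.7,0,0,0.01,0],[0.7,0,0,0.02,0],[0.7,0,0,0.03,0],[0.7,0,0,0.036,0],[0.7,0,0,0.036,0]])

```text
time_s: 6.15
ee_pos: [542.7, -178.5, 5.2]
ee_rot: [-179.7, 0.2, 24.9]
force: [0.4, 0.1, -0.5]
gripper_width: 27.7
```

>>> arm_command(targets=[[0.7,0,0,0.004,0],[0.7,0,0,0.008,0],[0.7,0,0,0.008,0]])

```text
time_s: 6.4
ee_pos: [542.4, -178.4, 0.8]
ee_rot: [-179.6, 0.2, 24.9]
force: [-1.0, 0.5, -0.0]
gripper_width: 27.5
```

>>> arm_command(targets=[[0.7,0,0,0.004,0],[0.7,0,0,0.008,0],[0.7,0,0,0.008,0]])

```text
time_s: 6.65
ee_pos: [542.1, -178.3, -3.6]
ee_rot: [-179.6, 0.2, 24.9]
force: [0.3, -0.4, -0.2]
gripper_width: 27.3
```

>>> arm_command(targets=[[0.7,0,0,0.004,0],[0.7,0,0,0.008,0],[0.7,0,0,0.008,0]])

```text
time_s: 6.9
ee_pos: [541.7, -178.2, -8.1]
ee_rot: [-179.6, 0.3, 24.9]
force: [0.2, 1.1, -0.8]
gripper_width: 27.3
```

>>> arm_command(targets=[[0.7,0,0,0.004,0],[0.7,0,0,0.006,0],[0.7,0,0,0.006,0]])

```text
time_s: 7.15
ee_pos: [541.4, -178.1, -11.4]
ee_rot: [-179.6, 0.3, 24.9]
force: [-0.1, 0.3, -0.0]
gripper_width: 27.0
```

>>> arm_command(targets=[[0.7,0,0,0.004,0],[0.7,0,0,0.006,0],[0.7,0,0,0.006,0]])

```text
time_s: 7.4
ee_pos: [541.2, -178.0, -14.6]
ee_rot: [-179.5, 0.3, 24.9]
force: [0.1, -0.0, -0.2]
gripper_width: 27.6
```

>>> arm_command(targets=[[0.7,0,0,0.003,0],[0.7,0,0,0.005,0],[0.7,0,0,0.005,0]])

```text
time_s: 7.65
ee_pos: [541.0, -177.9, -17.4]
ee_rot: [-179.5, 0.3, 24.9]
force: [0.4, -0.5, 0.1]
gripper_width: 27.4
```

>>> arm_command(targets=[[0.7,0,0,0.003,0],[0.7,0,0,0.005,0],[0.7,0,0,0.005,0]])

```text
time_s: 7.9
ee_pos: [540.8, -177.8, -20.1]
ee_rot: [-179.5, 0.4, 24.9]
force: [-0.1, -0.6, -1.4]
gripper_width: 27.2
```

```bash
python3 - <<'E'
from h import *
for n in("top","side"):
    im=env.grab_frame(n)[:,:,::-1]
    cv2.imwrite(f"pics/{n}8.png",im)
b=cv2.imread("pics/side8.png")[230:330,230:330]
cv2.imwrite("pics/z8.png",cv2.convertScaleAbs(cv2.resize(b,None,fx=6,fy=6,interpolation=2),alpha=2))
s=env.state();print(s["force"],s["ee_pos"],s["qpos"])
E
```

```text
[ 0.08466728  0.28069091 -0.15653872] [ 540.95405259 -177.88865999  -19.95179693] [-19.42765284  30.00359408 104.98038332   0.14916794  45.61142211
  45.55598552]
```

View pics/z8.png

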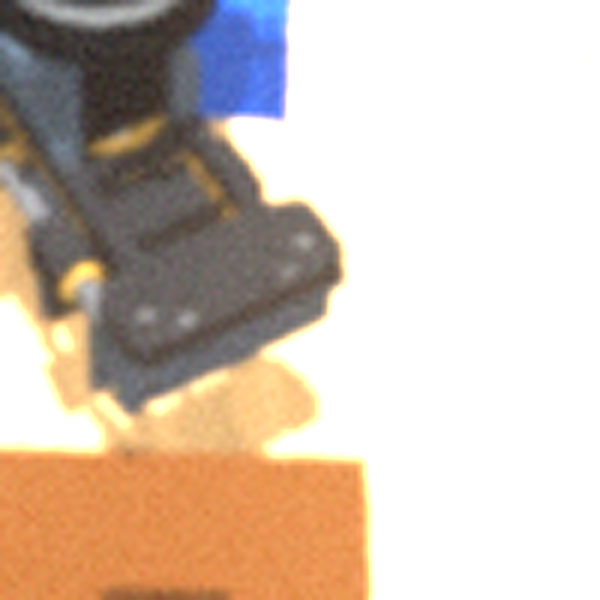

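>>> arm_command(targets=[[0.7,0,0,0.003,0],[0.7,0,0,0.004,0],[0.7,0,0,0.004,0]])

```text
time_s: 8.25
ee_pos: [540.8, -177.8, -22.1]
ee_rot: [-179.5, 0.4, 24.9]
force: [-0.7, -0.2, 0.2]
gripper_width: 27.1
```

>>> arm_command(targets=[[0.7,0,0,0.003,0],[0.7,0,0,0.004,0],[0.7,0,0,0.004,0]])

```text
time_s: 8.5
ee_pos: [540.9, -177.8, -24.0]
ee_rot: [-179.5, 0.4, 24.9]
force: [0.1, -0.8, 1.3]
gripper_width: 27.2
```

>>> arm_command(targets=[[0.7,0,0,0.003,0],[0.7,0,0,0.004,0],[0.7,0,0,0.004,0]])

```text
time_s: 8.75
ee_pos: [540.9, -177.9, -24.1]
ee_rot: [-179.5, 0.3, 24.9]
force: [-4.2, 1.5, 13.5]
gripper_width: 27.7
```

```bash
python3 - <<'E'
from h import *
for n in("top","side"):
    im=env.grab_frame(n)[:,:,::-1]
    cv2.imwrite(f"pics/{n}9.png",im)
b=cv2.imread("pics/side9.png")[230:330,230:330]
b=cv2.convertScaleAbs(cv2.resize(b,None,fx=6,fy=6,interpolation=2),alpha=2)
s=env.state();p=s["ee_pos"].copy();p[2]=0;y=np.radians(s["ee_rot"][2]);dy=np.array([np.sin(y),-np.cos(y),0]);dx=np.array([np.cos(y),np.sin(y),0])
for i in(-27.2,-13.7,13.7,27.2):
  for j in(-16,16):
    q=(proj("side",p+i*dy+j*dx)-(230,230)+.5)*6;print(i,j,q)
    cv2.circle(b,tuple(int(v) for v in q),3,(0,0,255) if i>0 else (0,255,0),-1)
cv2.imwrite("pics/z9.png",b)
E
```

```text
-27.2 -16 [ 35.36537179 303.39392818]
-27.2 16 [112.63210931 267.72948519]
-13.7 -16 [ 52.52028984 330.15751869]
-13.7 16 [130.39536673 293.73008494]
13.7 -16 [ 88.53791706 386.34904485]
13.7 16 [167.6725722  348.29382154]
27.2 -16 [106.90221312 414.99940032]
27.2 16 [186.66988508 376.10074439]
```

View pics/z9.png

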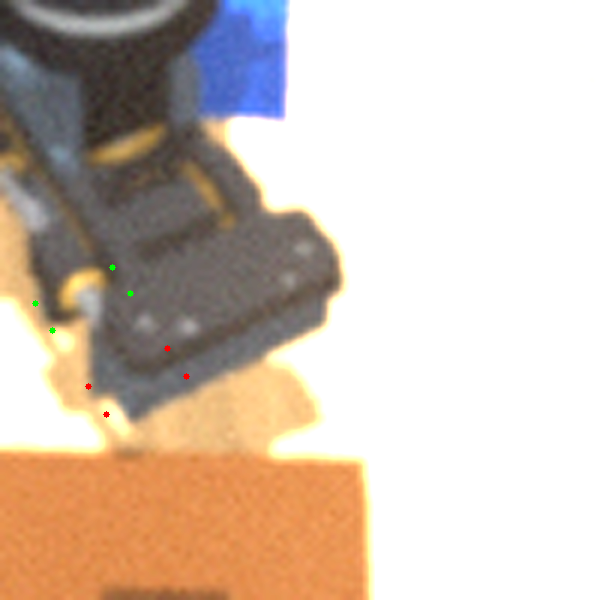

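```bash
sed -i 's/p=s\["ee_pos"\];/p=s["ee_pos"]+np.array([0,0,24.]);/' plan.py
python3 plan.py  541 -178 150 30 564.1 37.3 150 54.6
```

```text
t 8.85 p [ 5.409e+02 -1.778e+02 -1.000e-01] rpy [-179.5    0.3   24.9] F [-4.2  0.8 13.6] w 27.3
[-0.002 -0.002 -0.3  ] -0.113 dist 150 rows 3.6
[ 0.222 -0.373 -0.299] -0.66 dist 263 rows 6.3
```

>>> arm_command(targets=[[0.7,0,0,-0.08,0],[0.7,0,0,-0.16,0],[0.7,0,0,-0.25,-0.05],[0.7,0.04,-0.06,-0.3,-0.2],[0.7,0.1,-0.13,-0.3,-0.35],[0.7,0.15,-0.21,-0.3,-0.48],[0.7,0.19,-0.29,-0.3,-0.6],[0.7,0.222,-0.373,-0.3,-0.66]])

```text
time_s: 9.52
ee_pos: [565.5, 20.1, 126.8]
ee_rot: [-179.5, 0.0, 54.8]
force: [0.3, -0.1, -0.5]
gripper_width: 27.4
```

```bash
python3 plan.py 564.1 37.3 125 54.6 564.1 37.3 90 54.6
```

```text
t 9.5167 p [565.5  20.1 150.8] rpy [-179.5    0.    54.8] F [ 0.3 -0.1 -0.5] w 27.4
[ 0.026 -0.022  0.052] 0.004 dist 31 rows 0.7
[ 0.026 -0.021  0.122] 0.004 dist 63 rows 1.5
```

>>> arm_command(targets=[[0.7,0.026,-0.022,0.04,0.004],[0.7,0.026,-0.022,0.04,0.004],[0.7,0.026,-0.022,0.04,0.004]])

```text
time_s: 9.77
ee_pos: [562.9, 37.9, 106.0]
ee_rot: [-179.4, 0.1, 54.8]
force: [1.1, -0.0, -0.8]
gripper_width: 27.5
```

```bash
python3 plan.py 564.1 37.3 90 54.6;python3 - <<'E'
from h import *
im=env.grab_frame("side")[:,:,::-1]
b=(120,260,170,300)
cv2.imwrite(f"pics/s10.png",cv2.convertScaleAbs(cv2.resize(im[b[0]:b[1],b[2]:b[3]],None,fx=4,fy=4,interpolation=2),alpha=1.6))
E
```

```text
t 9.7667 p [562.9  37.9 130. ] rpy [-1.794e+02  1.000e-01  5.480e+01] F [ 1.1 -0.  -0.8] w 27.5
[0.001 0.004 0.08 ] 0.003 dist 40 rows 1.0
```

View pics/s10.png

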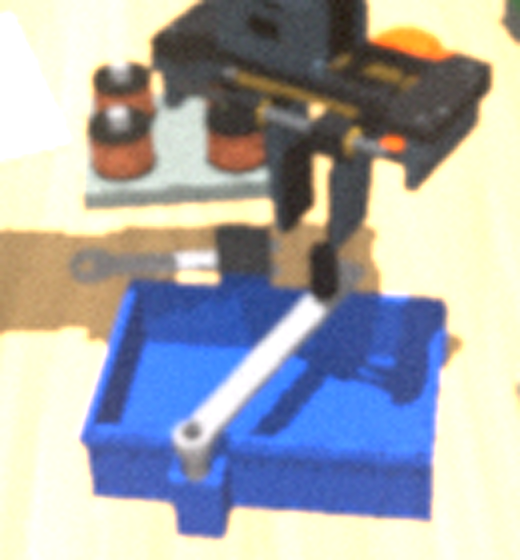

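>>> arm_command(targets=[[0.7,0.001,0.004,0.03,0],[0.7,0.001,0.004,0.06,0],[0.7,0.001,0.004,0.082,0],[0.7,0.001,0.004,0.082,0]])

```text
time_s: 10.15
ee_pos: [564.0, 34.8, 63.9]
ee_rot: [-179.3, 0.2, 54.5]
force: [-0.3, 1.0, -1.2]
gripper_width: 27.4
```

```bash
python3 arc.py 90 50 45 40 35 31 27 23 19
python3 - <<'E'
from h import *
im=env.grab_frame("side")[:,:,::-1]
b=(120,260,170,300)
cv2.imwrite(f"pics/s11.png",cv2.convertScaleAbs(cv2.resize(im[b[0]:b[1],b[2]:b[3]],None,fx=4,fy=4,interpolation=2),alpha=1.6))
E
```

```text
t 10.15 p [564.   34.8  87.9] rpy [-179.3    0.2   54.5] F [-0.3  1.  -1.2] w 27.4
[ 0.004  0.019 -0.004] 0.101 dist 10 rows 0.6
[ 0.001  0.044 -0.005] 0.212 dist 22 rows 1.3
[-0.005  0.067 -0.005] 0.323 dist 34 rows 2.0
[-0.012  0.091 -0.005] 0.434 dist 46 rows 2.7
[-0.019  0.109 -0.005] 0.523 dist 55 rows 3.3
[-0.027  0.126 -0.006] 0.612 dist 65 rows 3.8
[-0.037  0.143 -0.006] 0.701 dist 74 rows 4.4
[-0.048  0.16  -0.006] 0.79 dist 83 rows 5.0
```

View pics/s11.png

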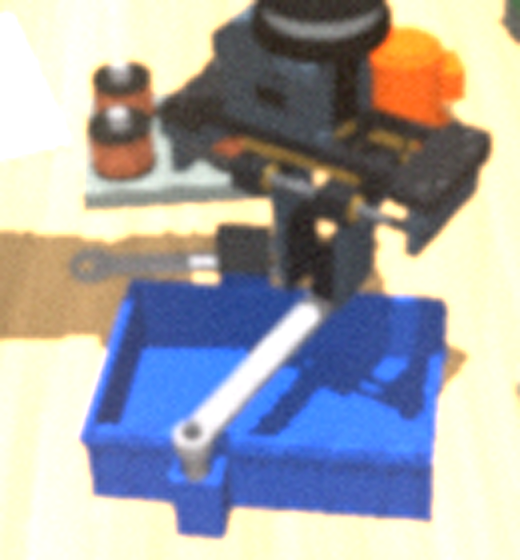

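The fork now straddles the knob: the fingers reach down to the bar, at about (325,290) in the crop. Next I swing the bar.

>>> arm_command(targets=[[0.7,0.004,0.019,-0.004,0.101],[0.7,0.001,0.044,-0.004,0.212],[0.7,-0.005,0.067,-0.004,0.323],[0.7,-0.012,0.091,-0.004,0.434],[0.7,-0.019,0.109,-0.004,0.523],[0.7,-0.027,0.126,-0.004,0.612],[0.7,-0.037,0.143,-0.004,0.701],[0.7,-0.048,0.16,-0.004,0.79]])

```text
time_s: 10.87
ee_pos: [616.9, -31.7, 67.5]
ee_rot: [-179.6, 0.4, 18.8]
force: [-0.3, 0.9, 1.1]
gripper_width: 27.8
```

```bash
python3 arc.py 90 15 10 5 0 -5 -9 -13 -16
python3 - <<'E'
from h import *
im=env.grab_frame("side")[:,:,::-1]
b=(120,260,170,300)
cv2.imwrite(f"pics/s12.png",cv2.convertScaleAbs(cv2.resize(im[b[0]:b[1],b[2]:b[3]],None,fx=4,fy=4,interpolation=2),alpha=1.6))
E
```

```text
t 10.8667 p [616.9 -31.7  91.5] rpy [-179.6    0.4   18.8] F [-0.3  0.9  1.1] w 27.8
[-0.003  0.017  0.003] 0.084 dist 9 rows 0.5
[-0.006  0.041  0.003] 0.195 dist 21 rows 1.2
[-0.011  0.065  0.003] 0.306 dist 33 rows 1.9
[-0.017  0.088  0.003] 0.417 dist 45 rows 2.6
[-0.026  0.111  0.002] 0.528 dist 57 rows 3.3
[-0.035  0.129  0.002] 0.617 dist 67 rows 3.9
[-0.044  0.145  0.002] 0.706 dist 76 rows 4.4
[-0.052  0.158  0.002] 0.773 dist 83 rows 4.9
```

View pics/s12.png

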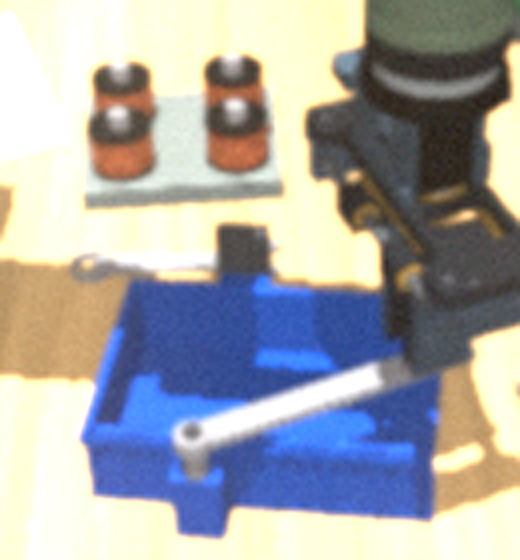

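The bar follows; it now points to about (400,370) in the crop. Continuing.

>>> arm_command(targets=[[0.7,-0.003,0.017,0.004,0.084],[0.7,-0.006,0.041,0.004,0.195],[0.7,-0.011,0.065,0.004,0.306],[0.7,-0.017,0.088,0.004,0.417],[0.7,-0.026,0.111,0.004,0.528],[0.7,-0.035,0.129,0.004,0.617],[0.7,-0.044,0.145,0.004,0.706],[0.7,-0.052,0.158,0.004,0.773]])

```text
time_s: 11.58
ee_pos: [618.5, -117.5, 66.3]
ee_rot: [-179.9, 0.4, -16.3]
force: [-0.5, 1.4, -0.5]
gripper_width: 27.4
```

```bash
python3 arc.py 90 -19 -22 -24
```

```text
t 11.5833 p [ 618.5 -117.5   90.3] rpy [-179.9    0.4  -16.3] F [-0.5  1.4 -0.5] w 27.4
[-0.004  0.01   0.001] 0.059 dist 5 rows 0.4
[-0.005  0.025  0.001] 0.126 dist 13 rows 0.8
[-0.006  0.034  0.001] 0.17 dist 17 rows 1.1
```

>>> arm_command(targets=[[0.7,-0.004,0.01,0,0.059],[0.7,-0.005,0.025,0,0.126],[0.7,-0.005,0.028,0,0.14],[0.7,-0.005,0.024,0,0.14],[0.7,-0.005,0.022,-0.08,0.14],[0.7,-0.005,0.022,-0.14,0.14],[0.7,-0.005,0.022,-0.16,0.14]])

```text
time_s: 12.17
ee_pos: [616.5, -127.8, 151.6]
ee_rot: [-179.9, -0.1, -22.5]
force: [1.3, -0.0, 0.7]
gripper_width: 27.4
```

```bash
python3 - <<'E'
from h import *
im=env.grab_frame("side")[:,:,::-1]
b=(120,280,170,350)
cv2.imwrite(f"pics/s13.png",cv2.convertScaleAbs(cv2.resize(im[b[0]:b[1],b[2]:b[3]],None,fx=4,fy=3.7,interpolation=2),alpha=1.6))
E
python3 plan.py 540 150 170 35
```

```text
t 12.2167 p [ 616.7 -127.9  175.9] rpy [-179.9   -0.2  -22.5] F [-0.3 -0.5 -0.5] w 27.3
[-0.355 -0.454  0.012] -1.279 dist 288 rows 8.0
```

View pics/s13.png

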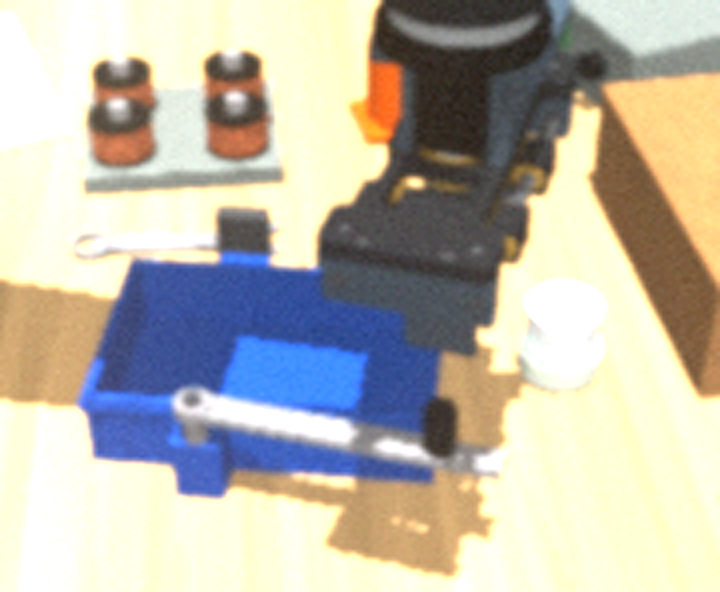

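>>> arm_command(targets=[[0.4,-0.355,-0.454,0.012,-1],[0.32,-0.355,-0.454,0.012,-1],[0.32,-0.355,-0.454,0.012,-1],[0.32,-0.355,-0.454,0.012,-1],[0.32,-0.355,-0.454,0.012,-1],[0.32,-0.355,-0.454,0.012,-1],[0.32,-0.355,-0.454,0.012,-1],[0.32,-0.355,-0.454,0.012,-1]])

```text
time_s: 12.88
ee_pos: [537.1, 155.8, 144.9]
ee_rot: [-179.8, -0.1, 22.9]
force: [-0.0, 0.5, 0.4]
gripper_width: 61.8
```

```bash
python3 - <<'E'
from h import *
a=np.radians(.88);R=np.array([[np.cos(a),-np.sin(a)],[np.sin(a),np.cos(a)]])
for l in [(43,33),(43,-33),(-43,-33),(-43,33)]: print("sp",l,R@l+(471.35,305.5))
a=np.radians(-10.3);R=np.array([[np.cos(a),-np.sin(a)],[np.sin(a),np.cos(a)]])
for l in [(46,30),(46,-30),(-46,-30),(-46,30)]: print("case",l,R@l+(528.3,3.6))
E
python3 plan.py 515 273 150 68
```

```text
sp (43, 33) [513.83810465 339.15651442]
sp (43, -33) [514.85175203 273.16429883]
sp (-43, -33) [428.86189535 271.84348558]
sp (-43, 33) [427.84824797 337.83570117]
case (46, 30) [578.9227782   24.89164924]
case (46, -30) [568.19464529 -34.14145303]
case (-46, -30) [477.6772218  -17.69164924]
case (-46, 30) [488.40535471  41.34145303]
t 12.8833 p [537.1 155.8 168.9] rpy [-1.798e+02 -1.000e-01  2.290e+01] F [-0.   0.5  0.4] w 61.8
[ 0.051 -0.233  0.038] -1.002 dist 121 rows 6.3
```

>>> arm_command(targets=[[0.32,0.051,-0.233,0.038,-1],[0.32,0.051,-0.233,0.038,-1],[0.32,0.051,-0.233,0.038,-1],[0.32,0.051,-0.233,0.038,-1],[0.32,0.051,-0.233,0.038,-1],[0.32,0.051,-0.233,0.038,-1],[0.32,0.051,-0.233,0.038,-1],[0.32,0.051,-0.233,0.038,-1]])

```text
time_s: 13.55
ee_pos: [514.6, 272.8, 125.1]
ee_rot: [-179.9, -0.1, 68.0]
force: [-0.0, -0.0, -0.4]
gripper_width: 62.0
```

```bash
python3 plan.py 514.9 273.2 90 90.9
```

```text
t 13.55 p [514.6 272.8 149.1] rpy [-1.799e+02 -1.000e-01  6.800e+01] F [-0.  -0.  -0.4] w 62.0
[0.001 0.    0.118] -0.509 dist 59 rows 3.2
```

>>> arm_command(targets=[[0.32,0,0,0.05,-0.509],[0.32,0,0,0.09,-0.509],[0.32,0,0,0.118,-0.509],[0.32,0,0,0.118,-0.509],[0.32,0,0,0.118,-0.509],[0.32,0,0,0.118,-0.509]])

```text
time_s: 14.05
ee_pos: [514.6, 272.7, 65.7]
ee_rot: [-179.9, -0.1, 90.8]
force: [0.5, -0.0, -0.1]
gripper_width: 61.8
```

```bash
python3 plan.py 514.9 273.2 26 90.9
python3 - <<'E'
from h import *
a=env.grab_frame("top")[190:280,90:210,::-1]
b=env.grab_frame("side")[110:200,170:290,::-1]
cv2.imwrite(f"pics/s14.png",cv2.convertScaleAbs(cv2.resize(np.hstack([a,b]),None,fx=3.3,fy=4,interpolation=2),alpha=1.5))
E
```

```text
t 14.05 p [514.6 272.7  89.7] rpy [-1.799e+02 -1.000e-01  9.080e+01] F [ 0.5 -0.  -0.1] w 61.8
[0.001 0.001 0.127] -0.002 dist 64 rows 1.5
```

View pics/s14.png

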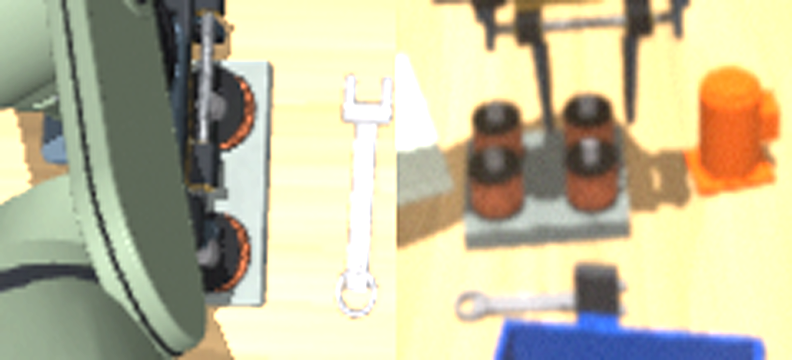

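>>> arm_command(targets=[[0.32,0.001,0.001,0.05,0],[0.32,0.001,0.001,0.1,0],[0.32,0.001,0.001,0.12,0],[0.32,0.001,0.001,0.126,0],[0.32,0.001,0.001,0.126,0]])

```text
time_s: 14.57
ee_pos: [515.4, 273.6, 3.2]
ee_rot: [-180.0, -0.1, 90.8]
force: [0.5, -0.3, -0.1]
gripper_width: 62.0
```

>>> arm_command(targets=[[0.6,0,0,0,0],[0.6,0,0,0,0],[0.6,0,0,0,0],[0.6,0,0,0,0],[0.6,0,0,0,0],[0.6,0,0,0,0]], squeeze=25)

```text
time_s: 15.07
ee_pos: [516.1, 274.0, 4.4]
ee_rot: [179.9, -0.2, 90.8]
force: [-1.6, -0.3, 6.3]
gripper_width: 49.5
```

>>> arm_command(targets=[[0.6,0,0,-0.04,0],[0.6,0,0,-0.09,0],[0.6,0,0,-0.14,0],[0.6,0,0,-0.17,0],[0.6,0,0,-0.17,0]])

```text
time_s: 15.48
ee_pos: [518.1, 274.7, 92.8]
ee_rot: [179.5, -0.4, 90.8]
force: [-0.2, -0.7, -1.8]
gripper_width: 49.5
```

```bash
python3 plan.py 568.2 -34.1 120 79.7
python3 - <<'E'
from h import *
b=env.grab_frame("side")[70:200,170:290,::-1]
cv2.imwrite(f"pics/s15.png",cv2.convertScaleAbs(cv2.resize(b,None,fx=4,fy=4,interpolation=2),alpha=1.5))
E
```

```text
t 15.4833 p [518.1 274.7 116.8] rpy [179.5  -0.4  90.8] F [-0.2 -0.7 -1.8] w 49.5
[-0.619  0.091 -0.01 ] 0.247 dist 313 rows 7.5
```

View pics/s15.png

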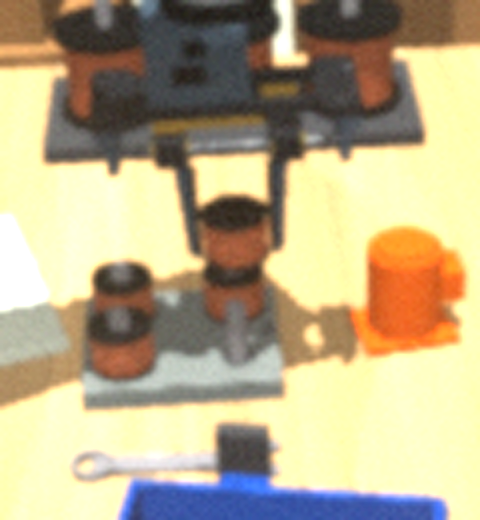

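>>> arm_command(targets=[[0.6,-0.619,0.091,-0.01,0.247],[0.6,-0.619,0.091,-0.01,0.247],[0.6,-0.619,0.091,-0.01,0.247],[0.6,-0.619,0.091,-0.01,0.247],[0.6,-0.619,0.091,-0.01,0.247],[0.6,-0.619,0.091,-0.01,0.247],[0.6,-0.619,0.091,-0.01,0.247],[0.6,-0.619,0.091,-0.01,0.247]])

```text
time_s: 16.2
ee_pos: [566.0, -39.1, 92.4]
ee_rot: [179.9, -0.2, 79.6]
force: [-0.1, 0.7, -2.0]
gripper_width: 48.7
```

```bash
python3 plan.py 568.2 -34.1 80 79.7;  python3 plan.py 568.2 -34.1 20 79.7
```

```text
t 16.2 p [566.  -39.1 116.4] rpy [179.9  -0.2  79.6] F [-0.1  0.7 -2. ] w 48.7
[0.01  0.003 0.073] -0.003 dist 37 rows 0.9
t 16.2 p [566.  -39.1 116.4] rpy [179.9  -0.2  79.6] F [-0.1  0.7 -2. ] w 48.7
[0.01  0.002 0.193] -0.003 dist 97 rows 2.3
```

>>> arm_command(targets=[[0.6,0.008,0.003,0,0],[0.6,0.008,0.003,0.03,0],[0.6,0.008,0.003,0.07,0],[0.6,0.008,0.003,0.07,0]])

```text
time_s: 16.53
ee_pos: [564.0, -34.6, 52.4]
ee_rot: [-179.5, -0.2, 79.6]
force: [-0.2, -0.2, -2.1]
gripper_width: 49.3
```

```bash
python3 plan.py 568.2 -34.1 18 79.7
python3 - <<'E'
from h import *
a=env.grab_frame("top")[150:280,210:330,::-1]
b=env.grab_frame("side")[130:260,180:300,::-1]
cv2.imwrite(f"pics/s16.png",cv2.convertScaleAbs(cv2.resize(np.hstack([a,b]),None,fx=3.3,fy=4,interpolation=2),alpha=1.5))
E
```

```text
t 16.5333 p [564.  -34.6  76.4] rpy [-179.5   -0.2   79.6] F [-0.2 -0.2 -2.1] w 49.3
[0.002 0.009 0.117] -0.003 dist 59 rows 1.4
```

View pics/s16.png

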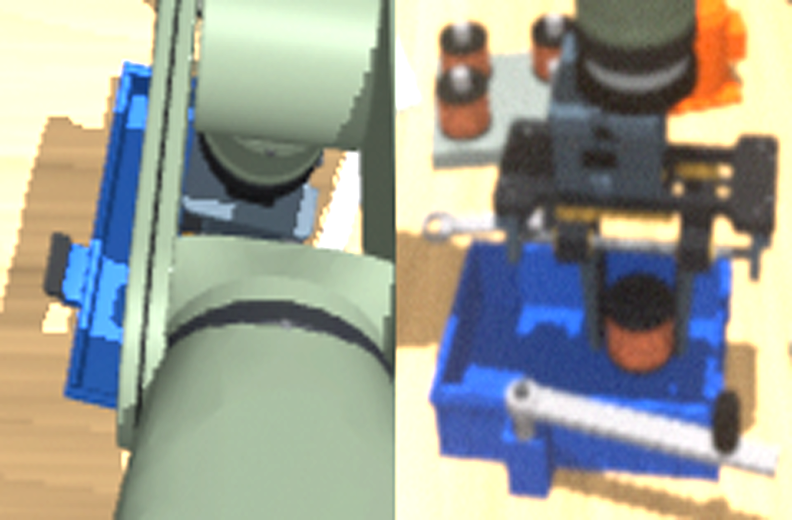

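Coil held above the right (+x) half of the case, clear of the walls. Lowering it.

>>> arm_command(targets=[[0.6,0.002,0.007,0.04,0],[0.6,0.002,0.007,0.08,0],[0.6,0.002,0.007,0.1,0],[0.6,0.002,0.007,0.11,0],[0.6,0.002,0.007,0.115,0],[0.6,0.002,0.007,0.118,0]])

```text
time_s: 17.13
ee_pos: [570.8, -33.9, -2.8]
ee_rot: [-179.9, -0.2, 79.6]
force: [0.2, 0.3, -1.5]
gripper_width: 49.2
```

>>> arm_command(targets=[[0.6,0,0,0.002,0],[0.6,0,0,0.004,0],[0.6,0,0,0.004,0]])

```text
time_s: 17.38
ee_pos: [571.3, -33.9, -4.1]
ee_rot: [-180.0, -0.2, 79.6]
force: [0.0, -0.6, -1.6]
gripper_width: 49.1
```

>>> arm_command(targets=[[0.6,0,-0.003,0.003,0],[0.6,0,-0.006,0.006,0],[0.6,0,-0.006,0.009,0],[0.6,0,-0.006,0.009,0]])

```text
time_s: 17.72
ee_pos: [567.9, -33.4, -9.0]
ee_rot: [-179.9, -0.2, 79.6]
force: [0.2, 0.5, -3.0]
gripper_width: 49.2
```

>>> arm_command(targets=[[0.6,0,0,0.002,0],[0.6,0,0,0.004,0],[0.6,0,0,0.004,0]])

```text
time_s: 17.97
ee_pos: [568.1, -33.4, -9.6]
ee_rot: [-180.0, -0.2, 79.6]
force: [-3.3, 0.5, 8.0]
gripper_width: 49.5
```

>>> arm_command(targets=[[0.37,0,0,0,0],[0.37,0,0,0,0],[0.37,0,0,0,0],[0.37,0,0,-0.04,0],[0.37,0,0,-0.12,0],[0.37,0,0,-0.2,0],[0.37,0,0,-0.24,0],[0.37,0,0,-0.24,0]])

```text
time_s: 18.63
ee_pos: [571.9, -34.1, 115.8]
ee_rot: [179.4, -0.3, 79.6]
force: [-0.3, 0.2, 0.6]
gripper_width: 57.4
```

```bash
python3 plan.py 513.8 339.2 130 90.9
python3 - <<'E'
from h import *
b=env.grab_frame("side")[130:260,180:300,::-1]
cv2.imwrite(f"pics/s17.png",cv2.convertScaleAbs(cv2.resize(b,None,fx=4,fy=4,interpolation=2),alpha=1.5))
E
```

```text
t 18.6333 p [571.9 -34.1 139.8] rpy [179.4  -0.3  79.6] F [-0.3  0.2  0.6] w 57.4
[ 0.713 -0.249  0.02 ] -0.251 dist 378 rows 9.1
```

View pics/s17.png

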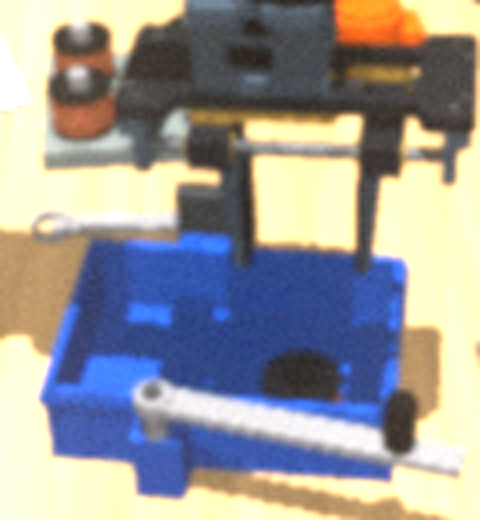

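>>> arm_command(targets=[[0.33,0.713,-0.249,0.02,-0.251],[0.33,0.713,-0.249,0.02,-0.251],[0.33,0.713,-0.249,0.02,-0.251],[0.33,0.713,-0.249,0.02,-0.251],[0.33,0.713,-0.249,0.02,-0.251],[0.33,0.713,-0.249,0.02,-0.251],[0.33,0.713,-0.249,0.02,-0.251],[0.33,0.713,-0.249,0.02,-0.251]])

```text
time_s: 19.35
ee_pos: [516.7, 297.1, 102.3]
ee_rot: [179.9, -0.1, 90.9]
force: [0.2, -0.4, -1.2]
gripper_width: 61.3
```

```bash
python3 plan.py 513.8 339.2 90 90.9
```

```text
t 19.35 p [516.7 297.1 126.3] rpy [ 1.799e+02 -1.000e-01  9.090e+01] F [ 0.2 -0.4 -1.2] w 61.3
[ 0.084 -0.005  0.073] 0.0 dist 56 rows 1.3
```

>>> arm_command(targets=[[0.33,0.084,-0.005,0.02,0],[0.33,0.084,-0.005,0.05,0],[0.33,0.084,-0.005,0.073,0],[0.33,0.084,-0.005,0.073,0],[0.33,0.084,-0.005,0.073,0]])

```text
time_s: 19.77
ee_pos: [512.5, 337.3, 64.0]
ee_rot: [-179.9, 0.1, 90.9]
force: [0.4, 0.0, -0.1]
gripper_width: 61.5
```

```bash
python3 plan.py 513.8 339.2 27 90.9
python3 - <<'E'
from h import *
b=env.grab_frame("side")[80:210,180:300,::-1]
cv2.imwrite(f"pics/s18.png",cv2.convertScaleAbs(cv2.resize(b,None,fx=4,fy=4,interpolation=2),alpha=1.5))
E
```

```text
t 19.7667 p [512.5 337.3  88. ] rpy [-1.799e+02  1.000e-01  9.090e+01] F [ 0.4  0.  -0.1] w 61.5
[0.004 0.003 0.122] -0.001 dist 61 rows 1.5
```

View pics/s18.png

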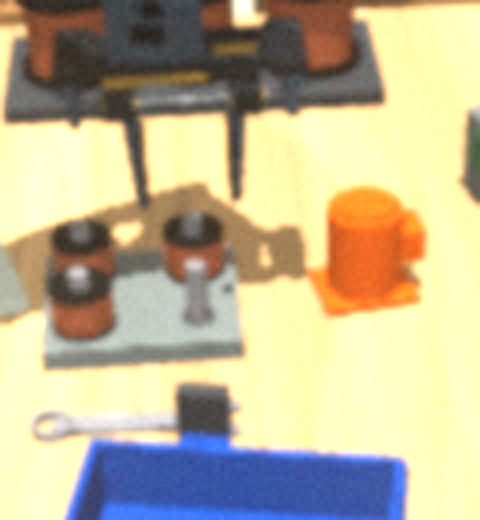

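>>> arm_command(targets=[[0.33,0.004,0.002,0.05,0],[0.33,0.004,0.002,0.1,0],[0.33,0.004,0.002,0.12,0],[0.33,0.004,0.002,0.122,0],[0.33,0.004,0.002,0.122,0]])

```text
time_s: 20.23
ee_pos: [515.0, 338.9, 4.6]
ee_rot: [179.9, 0.0, 90.8]
force: [0.1, 0.9, 0.2]
gripper_width: 61.3
```

>>> arm_command(targets=[[0.6,0,0,0,0],[0.6,0,0,0,0],[0.6,0,0,0,0],[0.6,0,0,0,0],[0.6,0,0,0,0],[0.6,0,0,0,0]])

```text
time_s: 20.73
ee_pos: [515.5, 339.1, 6.2]
ee_rot: [179.9, -0.0, 90.8]
force: [-1.7, -1.9, 6.9]
gripper_width: 47.7
```

>>> arm_command(targets=[[0.6,0,0,-0.04,0],[0.6,0,0,-0.09,0],[0.6,0,0,-0.14,0],[0.6,0,0,-0.18,0],[0.6,0,0,-0.18,0]])

```text
time_s: 21.15
ee_pos: [517.9, 340.9, 100.8]
ee_rot: [179.4, -0.3, 90.8]
force: [0.9, -0.1, -1.9]
gripper_width: 47.4
```

```bash
python3 plan.py 578.9 24.9 122 79.7
python3 - <<'E'
from h import *
b=env.grab_frame("side")[60:190,180:300,::-1]
cv2.imwrite(f"pics/s19.png",cv2.convertScaleAbs(cv2.resize(b,None,fx=4,fy=4,interpolation=2),alpha=1.5))
E
```

```text
t 21.15 p [517.9 340.9 124.8] rpy [179.4  -0.3  90.8] F [ 0.9 -0.1 -1.9] w 47.4
[-0.634  0.113  0.003] 0.246 dist 322 rows 7.7
```

View pics/s19.png

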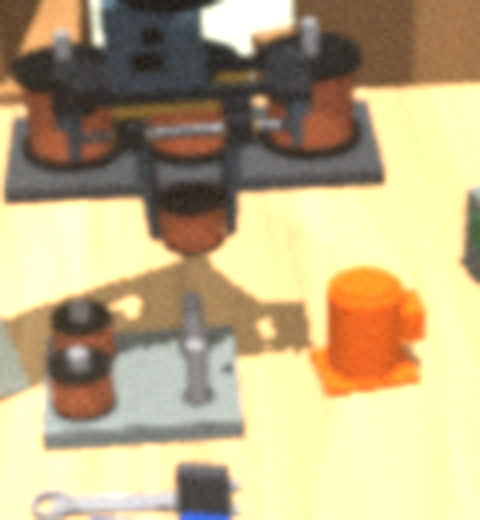

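>>> arm_command(targets=[[0.6,-0.634,0.113,0.003,0.246],[0.6,-0.634,0.113,0.003,0.246],[0.6,-0.634,0.113,0.003,0.246],[0.6,-0.634,0.113,0.003,0.246],[0.6,-0.634,0.113,0.003,0.246],[0.6,-0.634,0.113,0.003,0.246],[0.6,-0.634,0.113,0.003,0.246],[0.6,-0.634,0.113,0.003,0.246]])

```text
time_s: 21.87
ee_pos: [576.3, 20.3, 93.9]
ee_rot: [179.8, -0.2, 79.6]
force: [-0.2, 0.8, -3.3]
gripper_width: 47.8
```

```bash
python3 plan.py 578.9 24.9 80 79.7
```

```text
t 21.8667 p [576.3  20.3 117.9] rpy [179.8  -0.2  79.6] F [-0.2  0.8 -3.3] w 47.8
[0.01  0.003 0.076] -0.002 dist 38 rows 0.9
```

>>> arm_command(targets=[[0.6,0.008,0.004,0,0],[0.6,0.008,0.004,0.03,0],[0.6,0.008,0.004,0.07,0],[0.6,0.008,0.004,0.07,0],[0.6,0.008,0.004,0.07,0]])

```text
time_s: 22.28
ee_pos: [577.1, 24.3, 56.6]
ee_rot: [-179.9, -0.1, 79.6]
force: [1.4, 0.1, -2.5]
gripper_width: 47.6
```

```bash
python3 plan.py 578.9 24.9 20 79.7
python3 - <<'E'
from h import *
b=env.grab_frame("side")[130:260,180:300,::-1]
cv2.imwrite(f"pics/s20.png",cv2.convertScaleAbs(cv2.resize(b,None,fx=4,fy=4,interpolation=2),alpha=1.5))
E
```

```text
t 22.2833 p [577.1  24.3  80.6] rpy [-1.799e+02 -1.000e-01  7.960e+01] F [ 1.4  0.1 -2.5] w 47.6
[0.002 0.003 0.121] -0.001 dist 61 rows 1.5
```

View pics/s20.png

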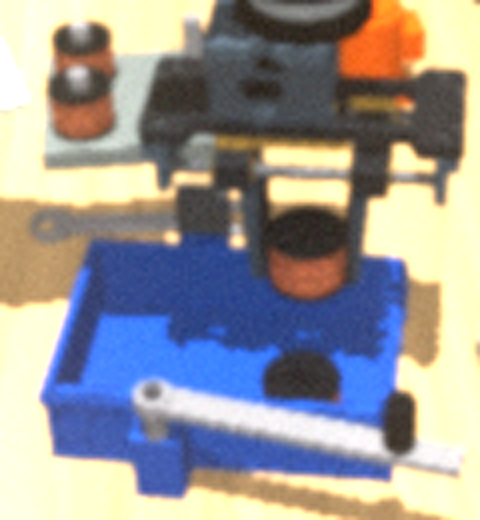

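>>> arm_command(targets=[[0.6,0.002,0.001,0.04,0],[0.6,0.002,0.001,0.08,0],[0.6,0.002,0.001,0.1,0],[0.6,0.002,0.001,0.115,0],[0.6,0.002,0.001,0.118,0],[0.6,0.002,0.001,0.118,0]])

```text
time_s: 22.83
ee_pos: [579.6, 25.6, -0.8]
ee_rot: [179.9, -0.2, 79.7]
force: [-0.6, -0.7, -2.9]
gripper_width: 47.8
```

>>> arm_command(targets=[[0.6,0,-0.003,0.003,0],[0.6,0,-0.003,0.006,0],[0.6,0,-0.003,0.006,0]])

```text
time_s: 23.08
ee_pos: [578.4, 25.9, -3.3]
ee_rot: [179.8, -0.2, 79.7]
force: [0.6, 0.2, -2.2]
gripper_width: 48.3
```

>>> arm_command(targets=[[0.6,0,0,0.004,0],[0.6,0,0,0.008,0],[0.6,0,0,0.008,0]])

```text
time_s: 23.33
ee_pos: [578.2, 25.8, -7.5]
ee_rot: [179.9, -0.2, 79.7]
force: [0.1, -0.7, -2.6]
gripper_width: 48.0
```

>>> arm_command(targets=[[0.6,0,0,0.003,0],[0.6,0,0,0.003,0],[0.6,0,0,0.003,0]])

```text
time_s: 23.58
ee_pos: [578.3, 25.9, -7.8]
ee_rot: [179.8, -0.2, 79.7]
force: [-1.7, -0.5, 5.6]
gripper_width: 47.8
```

Contact at the expected height; releasing and going to the third coil.

>>> arm_command(targets=[[0.37,0,0,0,0],[0.37,0,0,0,0],[0.37,0,0,0,0],[0.37,0,0,-0.04,0],[0.37,0,0,-0.12,0],[0.37,0,0,-0.2,0],[0.37,0,0,-0.24,0],[0.37,0,0,-0.24,0]])

```text
time_s: 24.25
ee_pos: [581.8, 25.7, 117.7]
ee_rot: [179.2, -0.3, 79.7]
force: [0.1, 0.6, 0.4]
gripper_width: 57.4
```

```bash
python3 plan.py 428.9 271.9 130 90.9
python3 - <<'E'
from h import *
b=env.grab_frame("side")[130:260,180:300,::-1]
cv2.imwrite(f"pics/s21.png",cv2.convertScaleAbs(cv2.resize(b,None,fx=4,fy=4,interpolation=2),alpha=1.5))
E
```

```text
t 24.25 p [581.8  25.7 141.7] rpy [179.2  -0.3  79.7] F [0.1 0.6 0.4] w 57.4
[ 0.429 -0.39   0.02 ] -0.25 dist 290 rows 7.0
```

View pics/s21.png

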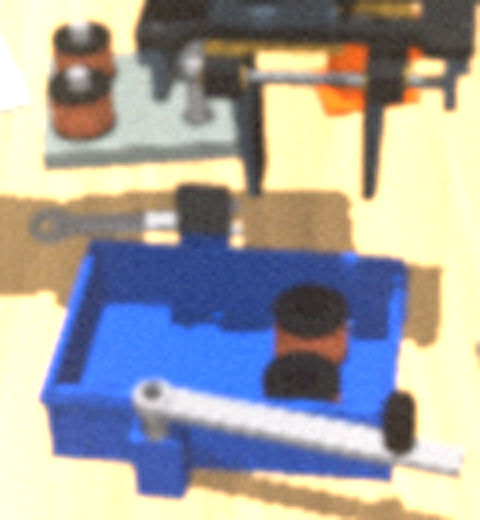

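>>> arm_command(targets=[[0.33,0.429,-0.39,0.02,-0.25],[0.33,0.429,-0.39,0.02,-0.25],[0.33,0.429,-0.39,0.02,-0.25],[0.33,0.429,-0.39,0.02,-0.25],[0.33,0.429,-0.39,0.02,-0.25],[0.33,0.429,-0.39,0.02,-0.25],[0.33,0.429,-0.39,0.02,-0.25],[0.33,0.429,-0.39,0.02,-0.25]])

```text
time_s: 24.97
ee_pos: [422.0, 275.7, 102.0]
ee_rot: [179.7, -0.1, 91.2]
force: [-0.4, -1.3, 0.6]
gripper_width: 61.1
```

```bash
python3 plan.py 428.9 271.9 90 90.9
```

```text
t 24.9667 p [422.  275.7 126. ] rpy [ 1.797e+02 -1.000e-01  9.120e+01] F [-0.4 -1.3  0.6] w 61.1
[-0.008  0.013  0.072] 0.008 dist 37 rows 0.9
```

>>> arm_command(targets=[[0.33,-0.008,0.013,0.0,0.008],[0.33,-0.008,0.013,0.03,0.008],[0.33,-0.008,0.013,0.072,0.008],[0.33,-0.008,0.013,0.072,0.008],[0.33,-0.008,0.013,0.072,0.008]])

```text
time_s: 25.38
ee_pos: [428.3, 270.2, 64.5]
ee_rot: [180.0, -0.0, 90.8]
force: [0.2, -0.5, 0.2]
gripper_width: 60.8
```

```bash
python3 plan.py 428.9 271.9 27 90.9
python3 - <<'E'
from h import *
b=env.grab_frame("side")[80:210,160:280,::-1]
cv2.imwrite(f"pics/s22.png",cv2.convertScaleAbs(cv2.resize(b,None,fx=4,fy=4,interpolation=2),alpha=1.5))
E
```

```text
t 25.3833 p [428.3 270.2  88.5] rpy [180.   -0.   90.8] F [ 0.2 -0.5  0.2] w 60.8
[0.003 0.001 0.123] -0.003 dist 62 rows 1.5
```

View pics/s22.png

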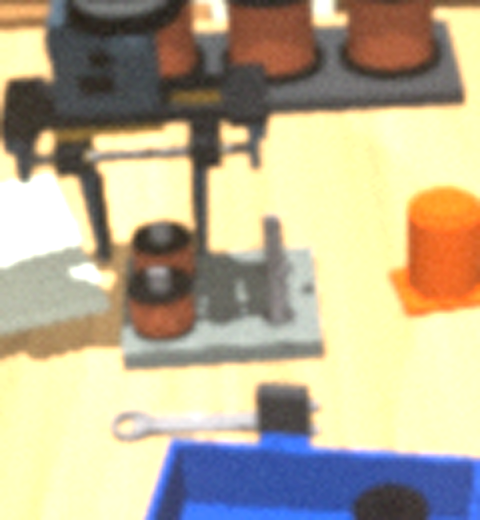

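>>> arm_command(targets=[[0.33,0.003,0.003,0.05,0],[0.33,0.003,0.003,0.1,0],[0.33,0.003,0.003,0.12,0],[0.33,0.003,0.003,0.122,0],[0.33,0.003,0.003,0.122,0]])

```text
time_s: 25.85
ee_pos: [431.3, 272.4, 5.0]
ee_rot: [179.8, -0.1, 90.8]
force: [0.8, 0.3, -0.8]
gripper_width: 60.8
```

>>> arm_command(targets=[[0.6,0,0,0,0],[0.6,0,0,0,0],[0.6,0,0,0,0],[0.6,0,0,0,0],[0.6,0,0,0,0],[0.6,0,0,0,0]])

```text
time_s: 26.35
ee_pos: [430.5, 272.8, 6.1]
ee_rot: [179.9, -0.1, 90.7]
force: [-4.1, 1.1, 6.4]
gripper_width: 48.4
```

>>> arm_command(targets=[[0.6,0,0,-0.04,0],[0.6,0,0,-0.09,0],[0.6,0,0,-0.14,0],[0.6,0,0,-0.18,0],[0.6,0,0,-0.18,0]])

```text
time_s: 26.77
ee_pos: [433.6, 274.2, 100.6]
ee_rot: [179.3, -0.4, 90.7]
force: [1.2, 0.2, -2.1]
gripper_width: 48.1
```

```bash
python3 plan.py 477.7 -17.7 122 79.7
python3 - <<'E'
from h import *
b=env.grab_frame("side")[60:190,160:280,::-1]
cv2.imwrite(f"pics/s23.png",cv2.convertScaleAbs(cv2.resize(b,None,fx=4,fy=4,interpolation=2),alpha=1.5))
E
```

```text
t 26.7667 p [433.6 274.2 124.6] rpy [179.3  -0.4  90.7] F [ 1.2  0.2 -2.1] w 48.1
[-0.585  0.081  0.002] 0.245 dist 295 rows 7.1
```

View pics/s23.png

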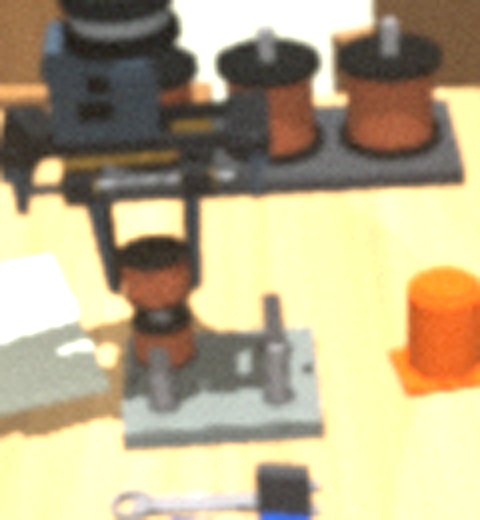

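>>> arm_command(targets=[[0.6,-0.585,0.081,0.002,0.245],[0.6,-0.585,0.081,0.002,0.245],[0.6,-0.585,0.081,0.002,0.245],[0.6,-0.585,0.081,0.002,0.245],[0.6,-0.585,0.081,0.002,0.245],[0.6,-0.585,0.081,0.002,0.245],[0.6,-0.585,0.081,0.002,0.245],[0.6,-0.585,0.081,0.002,0.245]])

```text
time_s: 27.48
ee_pos: [476.8, -24.6, 94.7]
ee_rot: [179.6, -0.2, 79.4]
force: [0.6, 0.6, -2.3]
gripper_width: 48.5
```

```bash
python3 plan.py 477.7 -17.7 80 79.7
```

```text
t 27.4833 p [476.8 -24.6 118.7] rpy [179.6  -0.2  79.4] F [ 0.6  0.6 -2.3] w 48.5
[ 0.014 -0.001  0.077] -0.006 dist 39 rows 0.9
```

>>> arm_command(targets=[[0.6,0.012,0.001,0,-0.006],[0.6,0.012,0.001,0.03,-0.006],[0.6,0.012,0.001,0.07,-0.006],[0.6,0.012,0.001,0.07,-0.006],[0.6,0.012,0.001,0.07,-0.006]])

```text
time_s: 27.9
ee_pos: [477.1, -17.5, 58.4]
ee_rot: [179.8, -0.2, 79.8]
force: [-0.5, -0.8, -1.8]
gripper_width: 48.6
```

```bash
python3 plan.py 477.7 -17.7 20 79.7
python3 - <<'E'
from h import *
b=env.grab_frame("side")[130:260,180:300,::-1]
cv2.imwrite(f"pics/s24.png",cv2.convertScaleAbs(cv2.resize(b,None,fx=4,fy=4,interpolation=2),alpha=1.5))
E
```

```text
t 27.9 p [477.1 -17.5  82.4] rpy [179.8  -0.2  79.8] F [-0.5 -0.8 -1.8] w 48.6
[-0.001  0.001  0.125] 0.002 dist 62 rows 1.5
```

View pics/s24.png

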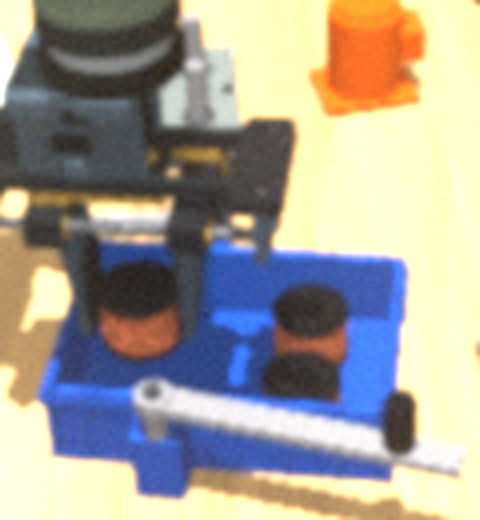

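>>> arm_command(targets=[[0.6,-0.001,0.003,0.04,0],[0.6,-0.001,0.003,0.08,0],[0.6,-0.001,0.003,0.1,0],[0.6,-0.001,0.003,0.115,0],[0.6,-0.001,0.003,0.122,0],[0.6,-0.001,0.003,0.122,0]])

```text
time_s: 28.45
ee_pos: [480.3, -17.9, -1.5]
ee_rot: [179.7, -0.2, 79.8]
force: [0.1, 0.4, -2.5]
gripper_width: 48.6
```

>>> arm_command(targets=[[0.6,0,0,0.004,0],[0.6,0,0,0.008,0],[0.6,0,0,0.008,0]])

```text
time_s: 28.7
ee_pos: [480.7, -17.9, -5.2]
ee_rot: [179.6, -0.2, 79.8]
force: [-0.0, 0.5, -3.1]
gripper_width: 48.5
```

>>> arm_command(targets=[[0.6,0,0,0.003,0],[0.6,0,0,0.006,0],[0.6,0,0,0.006,0]])

```text
time_s: 28.95
ee_pos: [481.1, -17.9, -7.8]
ee_rot: [179.6, -0.2, 79.8]
force: [0.1, 0.1, 1.7]
gripper_width: 48.4
```

>>> arm_command(targets=[[0.6,0,0,0.003,0],[0.6,0,0,0.003,0],[0.6,0,0,0.003,0]])

```text
time_s: 29.2
ee_pos: [481.2, -17.9, -7.9]
ee_rot: [179.5, -0.2, 79.8]
force: [-2.8, -0.3, 10.9]
gripper_width: 48.2
```

>>> arm_command(targets=[[0.37,0,0,0,0],[0.37,0,0,0,0],[0.37,0,0,0,0],[0.37,0,0,-0.04,0],[0.37,0,0,-0.12,0],[0.37,0,0,-0.2,0],[0.37,0,0,-0.24,0],[0.37,0,0,-0.24,0]])

```text
time_s: 29.87
ee_pos: [483.9, -18.4, 116.7]
ee_rot: [178.9, -0.3, 79.8]
force: [0.1, -0.1, -0.4]
gripper_width: 57.4
```

```bash
python3 plan.py 428.5 338 130 90.9
python3 - <<'E'
from h import *
b=env.grab_frame("side")[130:260,180:300,::-1]
cv2.imwrite(f"pics/s25.png",cv2.convertScaleAbs(cv2.resize(b,None,fx=4,fy=4,interpolation=2),alpha=1.5))
E
```

```text
t 29.8667 p [483.9 -18.4 140.7] rpy [178.9  -0.3  79.8] F [ 0.1 -0.1 -0.4] w 57.4
[ 0.682 -0.236  0.02 ] -0.247 dist 361 rows 8.7
```

View pics/s25.png

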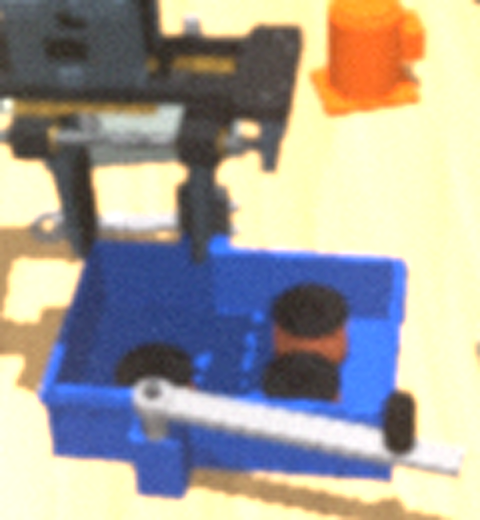

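>>> arm_command(targets=[[0.33,0.682,-0.236,0.02,-0.247],[0.33,0.682,-0.236,0.02,-0.247],[0.33,0.682,-0.236,0.02,-0.247],[0.33,0.682,-0.236,0.02,-0.247],[0.33,0.682,-0.236,0.02,-0.247],[0.33,0.682,-0.236,0.02,-0.247],[0.33,0.682,-0.236,0.02,-0.247],[0.33,0.682,-0.236,0.02,-0.247]])

```text
time_s: 30.58
ee_pos: [428.6, 312.5, 102.5]
ee_rot: [179.4, 0.0, 90.9]
force: [0.5, -0.1, -0.0]
gripper_width: 61.1
```

```bash
python3 plan.py 429 338 90 90.9
```

```text
t 30.5833 p [428.6 312.5 126.5] rpy [179.4   0.   90.9] F [ 0.5 -0.1 -0. ] w 61.1
[0.051 0.001 0.073] 0.001 dist 44 rows 1.1
```

>>> arm_command(targets=[[0.33,0.053,0.001,0.0,0],[0.33,0.053,0.001,0.03,0],[0.33,0.053,0.001,0.072,0],[0.33,0.053,0.001,0.072,0],[0.33,0.053,0.001,0.072,0]])

```text
time_s: 31.0
ee_pos: [427.4, 337.8, 64.1]
ee_rot: [179.6, 0.2, 90.9]
force: [0.3, -0.5, 0.0]
gripper_width: 61.0
```

```bash
python3 plan.py 429.5 338 27 90.9
python3 - <<'E'
from h import *
b=env.grab_frame("side")[80:210,160:280,::-1]
cv2.imwrite(f"pics/s26.png",cv2.convertScaleAbs(cv2.resize(b,None,fx=4,fy=4,interpolation=2),alpha=1.5))
E
```

```text
t 31.0 p [427.4 337.8  88.1] rpy [179.6   0.2  90.9] F [ 0.3 -0.5  0. ] w 61.0
[0.001 0.003 0.122] 0.001 dist 61 rows 1.5
```

View pics/s26.png

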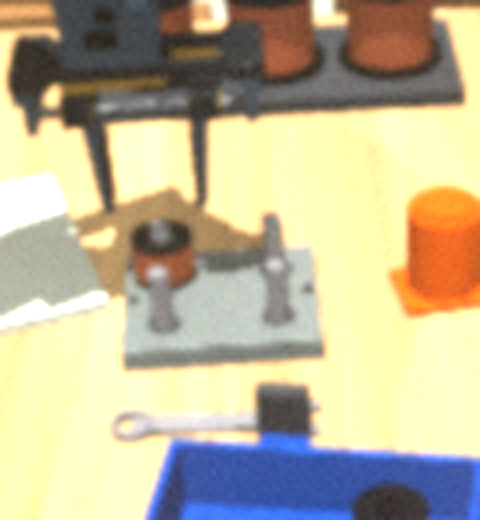

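>>> arm_command(targets=[[0.33,0,0.003,0.05,0],[0.33,0,0.003,0.1,0],[0.33,0,0.003,0.12,0],[0.33,0,0.003,0.122,0],[0.33,0,0.003,0.122,0]])

```text
time_s: 31.47
ee_pos: [430.9, 338.2, 4.9]
ee_rot: [179.5, 0.1, 90.9]
force: [-0.6, 0.3, 0.8]
gripper_width: 61.0
```

>>> arm_command(targets=[[0.6,0,0,0,0],[0.6,0,0,0,0],[0.6,0,0,0,0],[0.6,0,0,0,0],[0.6,0,0,0,0],[0.6,0,0,0,0]])

```text
time_s: 31.97
ee_pos: [429.7, 338.8, 6.2]
ee_rot: [179.6, 0.0, 90.8]
force: [-4.9, 2.0, 3.7]
gripper_width: 48.1
```

>>> arm_command(targets=[[0.6,0,0,-0.04,0],[0.6,0,0,-0.09,0],[0.6,0,0,-0.14,0],[0.6,0,0,-0.18,0],[0.6,0,0,-0.18,0]])

```text
time_s: 32.38
ee_pos: [431.9, 341.0, 101.4]
ee_rot: [179.1, -0.3, 90.8]
force: [1.1, 0.7, -1.0]
gripper_width: 47.8
```

```bash
python3 plan.py 488.4 41.3 122 79.7
python3 - <<'E'
from h import *
b=env.grab_frame("side")[60:190,160:280,::-1]
cv2.imwrite(f"pics/s27.png",cv2.convertScaleAbs(cv2.resize(b,None,fx=4,fy=4,interpolation=2),alpha=1.5))
E
```

```text
t 32.3833 p [431.9 341.  125.4] rpy [179.1  -0.3  90.8] F [ 1.1  0.7 -1. ] w 47.8
[-0.601  0.104  0.005] 0.247 dist 305 rows 7.3
```

View pics/s27.png

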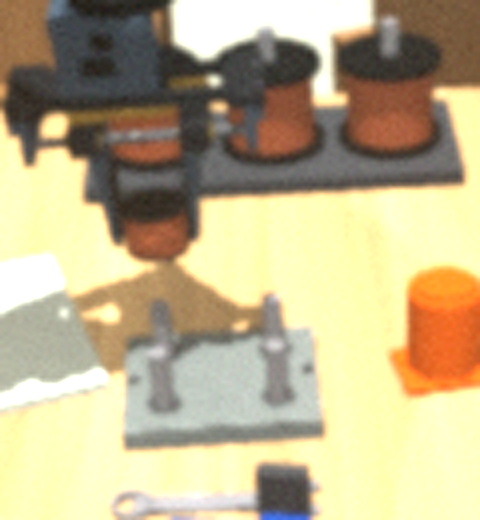

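>>> arm_command(targets=[[0.6,-0.601,0.104,0.005,0.247],[0.6,-0.601,0.104,0.005,0.247],[0.6,-0.601,0.104,0.005,0.247],[0.6,-0.601,0.104,0.005,0.247],[0.6,-0.601,0.104,0.005,0.247],[0.6,-0.601,0.104,0.005,0.247],[0.6,-0.601,0.104,0.005,0.247],[0.6,-0.601,0.104,0.005,0.247]])

```text
time_s: 33.1
ee_pos: [486.7, 35.4, 95.0]
ee_rot: [179.4, -0.2, 79.5]
force: [0.9, -0.2, -1.2]
gripper_width: 48.2
```

```bash
python3 plan.py 488.4 41.3 80 79.7
```

```text
t 33.1 p [486.7  35.4 119. ] rpy [179.4  -0.2  79.5] F [ 0.9 -0.2 -1.2] w 48.2
[0.012 0.    0.078] -0.004 dist 40 rows 0.9
```

>>> arm_command(targets=[[0.6,0.011,0.001,0,0],[0.6,0.011,0.001,0.03,0],[0.6,0.011,0.001,0.07,0],[0.6,0.011,0.001,0.07,0],[0.6,0.011,0.001,0.07,0]])

```text
time_s: 33.52
ee_pos: [487.1, 41.5, 58.7]
ee_rot: [179.6, -0.1, 79.6]
force: [1.3, 0.5, -1.5]
gripper_width: 48.2
```

```bash
python3 plan.py 488.4 41.3 18 79.7
python3 - <<'E'
from h import *
b=env.grab_frame("side")[130:260,180:300,::-1]
cv2.imwrite(f"pics/s28.png",cv2.convertScaleAbs(cv2.resize(b,None,fx=4,fy=4,interpolation=2),alpha=1.5))
E
```

```text
t 33.5167 p [487.1  41.5  82.7] rpy [ 1.796e+02 -1.000e-01  7.960e+01] F [ 1.3  0.5 -1.5] w 48.2
[-0.     0.002  0.129] -0.003 dist 65 rows 1.6
```

View pics/s28.png

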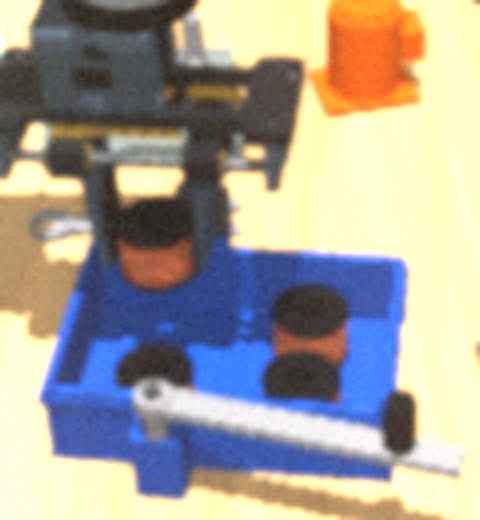

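>>> arm_command(targets=[[0.6,0,0.002,0.04,0],[0.6,0,0.002,0.08,0],[0.6,0,0.002,0.1,0],[0.6,0,0.002,0.115,0],[0.6,0,0.002,0.123,0],[0.6,0,0.002,0.123,0]])

```text
time_s: 34.07
ee_pos: [489.9, 41.7, -1.8]
ee_rot: [179.4, -0.2, 79.6]
force: [0.0, -0.9, -2.1]
gripper_width: 47.9
```

>>> arm_command(targets=[[0.6,0,0,0.004,0],[0.6,0,0,0.008,0],[0.6,0,0,0.008,0]])

```text
time_s: 34.32
ee_pos: [490.3, 41.8, -5.5]
ee_rot: [179.4, -0.2, 79.6]
force: [-1.2, 1.0, -1.8]
gripper_width: 47.8
```

>>> arm_command(targets=[[0.6,0,0,0.003,0],[0.6,0,0,0.005,0],[0.6,0,0,0.005,0]])

```text
time_s: 34.57
ee_pos: [490.7, 41.8, -7.7]
ee_rot: [179.4, -0.2, 79.6]
force: [-0.1, -0.2, -0.2]
gripper_width: 48.1
```

>>> arm_command(targets=[[0.6,0,0,0.002,0],[0.37,0,0,0.002,0],[0.37,0,0,0,0],[0.37,0,0,0,0],[0.37,0,0,-0.04,0],[0.37,0,0,-0.12,0],[0.37,0,0,-0.2,0],[0.37,0,0,-0.24,0]])

```text
time_s: 35.23
ee_pos: [491.5, 41.8, 116.5]
ee_rot: [179.0, -0.3, 79.6]
force: [1.2, 0.5, -0.1]
gripper_width: 57.4
```

```bash
python3 plan.py 520 300 160 82; python3 plan.py 507 -150 150 80
python3 - <<'E'
from h import *
b=env.grab_frame("side")[130:260,180:300,::-1]
cv2.imwrite(f"pics/s29.png",cv2.convertScaleAbs(cv2.resize(b,None,fx=4,fy=4,interpolation=2),alpha=1.5))
cv2.imwrite(f"pics/s29f.png",env.grab_frame("side")[:,:,::-1])
E
```

```text
t 35.2333 p [491.5  41.8 140.5] rpy [179.   -0.3  79.6] F [ 1.2  0.5 -0.1] w 57.4
[ 0.518 -0.037 -0.037] -0.054 dist 261 rows 6.2
t 35.2333 p [491.5  41.8 140.5] rpy [179.   -0.3  79.6] F [ 1.2  0.5 -0.1] w 57.4
[-0.372  0.1   -0.019] -0.009 dist 193 rows 4.6
```

View pics/s29.png

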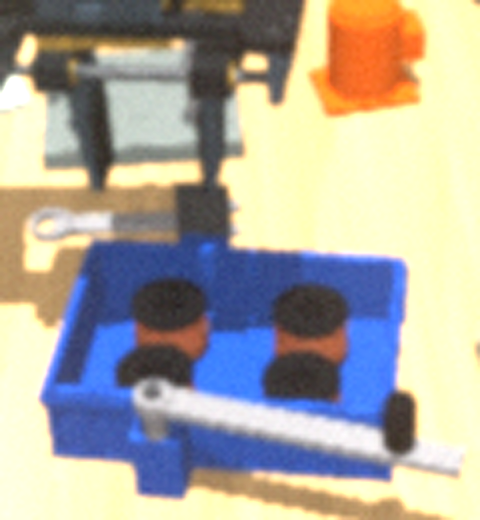

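View pics/s29f.png

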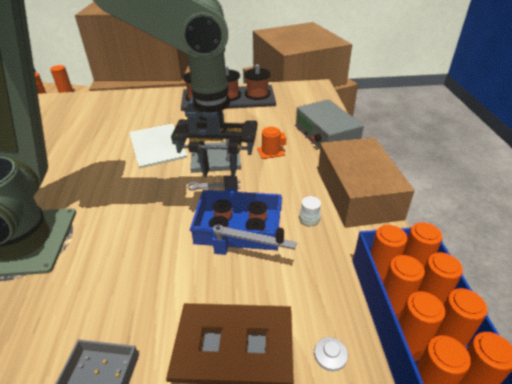

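>>> arm_command(targets=[[0.33,0.518,-0.037,-0.037,-0.054],[0.33,0.518,-0.037,-0.037,-0.054],[0.33,0.518,-0.037,-0.037,-0.054],[0.33,0.518,-0.037,-0.037,-0.054],[0.33,0.518,-0.037,-0.037,-0.054],[0.33,0.518,-0.037,-0.037,-0.054],[0.33,0.518,-0.037,-0.037,-0.054],[0.33,0.518,-0.037,-0.037,-0.054]])

```text
time_s: 36.0
ee_pos: [520.2, 302.7, 134.2]
ee_rot: [178.9, -0.2, 82.2]
force: [0.7, -0.9, -0.3]
gripper_width: 60.8
```

Run:
```python
from h import *
im=env.grab_frame("top")[:,:,::-1];cv2.imwrite("pics/top30.png",im)
cv2.imwrite("pics/top30a.png",cv2.resize(im[155:275,220:340],None,fx=5,fy=5,interpolation=2))
cv2.imwrite("pics/top30b.png",cv2.resize(im[165:285,360:450],None,fx=5,fy=5,interpolation=2))
```

```text
(no output)
```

View pics/top30a.png

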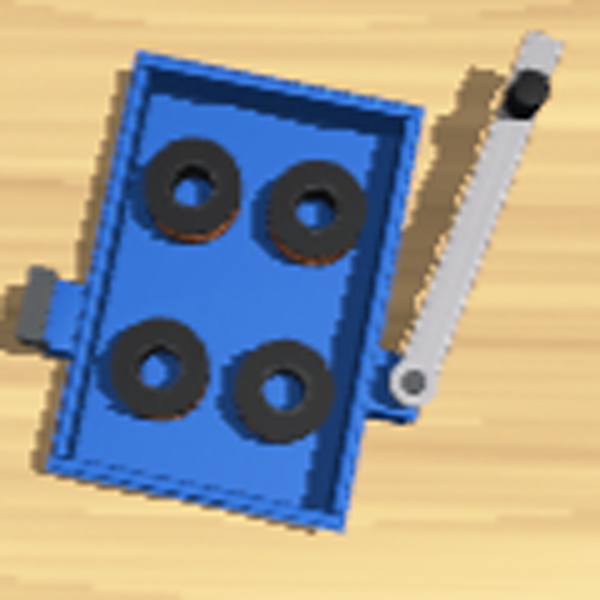

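View pics/top30b.png

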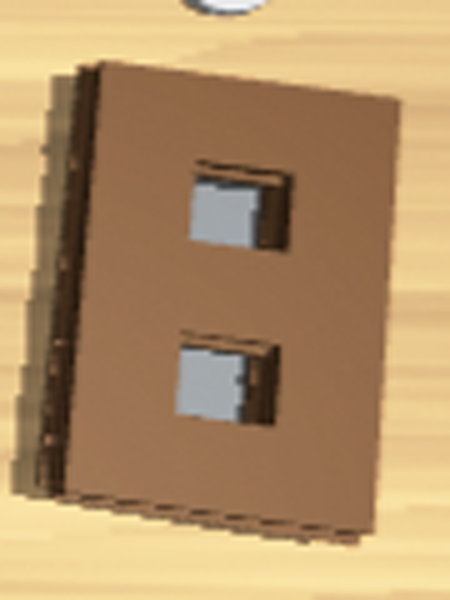

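Run:
```python
from h import *
g=lambda x,y:(220+x/5-.5,155+y/5-.5)
loc=[(101,69),(101,-69),(-101,-69),(-101,69)]
w=[ray("top",g(*u),58) for u in((138,50),(427,105),(343,532),(45,470))]
a,c,r=fit(loc,w);print("case",a,c,r)
# inner floor-level rim inner corners
for n,u,t in(("A",(316,211),(568.1,-33.4)),("B",(193,187),(578.3,25.9)),("C",(282,390),(481.2,-17.9)),("D",(159,368),(490.7,41.8))):
    q=ray("top",g(*u),42);R=np.array([[np.cos(np.radians(a)),-np.sin(np.radians(a))],[np.sin(np.radians(a)),np.cos(np.radians(a))]])
    print(n,q,"robot-cam",np.array(t)-q,"in case",R.T@(q-c))
print("piv",R.T@(ray("top",g(414,382),82)-c))
im=cv2.imread("pics/top30.png");hsv=cv2.cvtColor(im,cv2.COLOR_BGR2HSV)
m=cv2.inRange(hsv,(100,120,40),(125,255,255))
m=cv2.morphologyEx(m,cv2.MORPH_OPEN,np.ones((3,3)))
m[:150]=0;m[280:]=0;m[:,:215]=0;m[:,330:]=0
# sample rim edges: outermost blue pixels along the 4 sides at parts away from lugs
pts={"+x":[], "-y":[], "-x":[], "+y":[]}
def sub(p0,p1,z): pass
H=[]
def scan(side,s):
    # local line crossing the edge at along-position s
    f=lambda d:{"+x":(101+d,s),"-x":(-101-d,s),"+y":(s,69+d),"-y":(s,-69-d)}[side]
    ds=np.arange(-6,15,.25);v=[]
    for d in ds:
        l=R@np.array(f(d))+c;q=proj("top",(l[0],l[1],58));b,g_,r_=cv2.getRectSubPix(im.astype(np.float32)[:,:,:],(1,1),(float(q[0]),float(q[1])))[0,0];v.append(b-r_)
    v=np.array(v);th=(v[:10].max()+v[-10:].min())/2;k=np.argmax(v<th);return ds[k]
for s,rng in(("+x",range(-55,56,10)),("-x",range(-55,56,10)),("+y",list(range(10,91,10))+[-80,-90]),("-y",list(range(10,91,10))+[-80,-90])):
    print(s,[scan(s,x) for x in rng])
```

```text
case -10.786597147075112 [529.33304515   3.87589845] [1.50060293 2.86862396 1.71207928 2.57267269]
A [567.87922606 -33.10393485] robot-cam [ 0.22077394 -0.29606515] in case [ 44.78594297 -29.11246203]
B [578.72383337  26.39704912] robot-cam [-0.42383337 -0.49704912] in case [44.30323741 31.36678727]
C [481.61249833 -17.57615448] robot-cam [-0.41249833 -0.32384552] in case [-42.86259068 -30.00399113]
D [491.05199676  41.085735  ] robot-cam [-0.35199676  0.714265  ] in case [-44.56854052  29.38802132]
piv [-29.86150882 -87.48832562]
+x [np.float64(1.0), np.float64(1.0), np.float64(0.5), np.float64(0.75), np.float64(0.75), np.float64(0.75), np.float64(1.25), np.float64(0.75), np.float64(0.5), np.float64(0.75), np.float64(1.0), np.float64(1.0)]
-x [np.float64(1.75), np.float64(2.0), np.float64(2.25), np.float64(2.5), np.float64(2.5), np.float64(2.5), np.float64(2.25), np.float64(2.5), np.float64(2.0), np.float64(2.0), np.float64(2.25), np.float64(2.75)]
+y [np.float64(2.25), np.float64(2.0), np.float64(1.75), np.float64(1.75), np.float64(2.0), np.float64(2.5), np.float64(2.75), np.float64(2.5), np.float64(1.5), np.float64(1.0), np.float64(1.0)]
-y [np.float64(2.25), np.float64(2.0), np.float64(1.25), np.float64(1.5), np.float64(1.0), np.float64(1.5), np.float64(0.75), np.float64(1.0), np.float64(1.0), np.float64(1.5), np.float64(2.25)]
```

```bash
python3 - <<'E'
from h import *
g=lambda x,y:(360+x/5-.5,165+y/5-.5)
u=[ray("top",g(*p),50) for p in((197,160),(294,175),(290,250),(189,244))]
l=[ray("top",g(*p),50) for p in((182,333),(280,347),(275,426),(176,416))]
loc=[(60,23),(60,-23),(22,-23),(22,23),(-22,23),(-22,-23),(-60,-23),(-60,23)]
print(fit(loc,u+l))
im=cv2.imread("pics/top30.png").astype(np.float32)
a0,c0=-6.56,np.array([507.85,-323.43])
R=np.array([[np.cos(np.radians(a0)),-np.sin(np.radians(a0))],[np.sin(np.radians(a0)),np.cos(np.radians(a0))]])
def scan(side,s):
    f=lambda d:{"+x":(103+d,s),"-x":(-103-d,s),"+y":(s,71+d),"-y":(s,-71-d)}[side]
    ds=np.arange(-8,10,.5);v=[]
    for d in ds:
        w=R@np.array(f(d))+c0;q=proj("top",(w[0],w[1],50));v.append(cv2.getRectSubPix(im,(1,1),(float(q[0]),float(q[1])))[0,0].sum())
    v=np.array(v);k=np.argmax(np.abs(np.diff(v)));return ds[k]+.25
for s,rng in(("+x",range(-60,61,15)),("-x",range(-60,61,15)),("+y",range(-90,91,20)),("-y",range(-90,91,20))): print(s,[float(scan(s,x)) for x in rng])
E
python3 plan.py 500 0 160 83
```

```text
(np.float64(-6.780533924412053), array([ 508.29098001, -323.60297336]), array([0.87092936, 0.38178882, 1.89461324, 1.7765873 , 0.18614314,
       0.75915043, 0.88740675, 0.81205183]))
+x [-0.25, 0.25, 0.75, 0.25, -0.75, 0.25, 0.75, 1.25, 0.75]
-x [6.25, 5.75, 6.75, 7.75, 5.75, 7.25, 6.75, 6.25, 6.25]
+y [0.25, 0.75, -1.25, -0.25, 1.25, 0.75, -0.25, 0.25, -0.75, -1.25]
-y [-1.25, 1.25, -0.25, 1.25, -0.25, -0.25, -1.25, -0.25, -1.25, -0.25]
t 36.05 p [519.7 300.3 158.1] rpy [ 1.789e+02 -1.000e-01  8.220e+01] F [ 0.5 -0.1 -0.7] w 61.0
[-0.6    0.043 -0.004] -0.019 dist 301 rows 7.2
```

>>> arm_command(targets=[[0.33,-0.6,0.043,-0.004,-0.019],[0.33,-0.6,0.043,-0.004,-0.019],[0.33,-0.6,0.043,-0.004,-0.019],[0.33,-0.6,0.043,-0.004,-0.019],[0.33,-0.6,0.043,-0.004,-0.019],[0.33,-0.6,0.043,-0.004,-0.019],[0.33,-0.6,0.043,-0.004,-0.019],[0.33,-0.6,0.043,-0.004,-0.019]])

```text
time_s: 36.72
ee_pos: [497.2, -6.5, 135.0]
ee_rot: [179.1, 0.1, 82.7]
force: [-0.2, -0.2, -0.6]
gripper_width: 61.1
```

```bash
python3 plan.py 508.2 -323.5 150 83.3
```

```text
t 36.7167 p [497.2  -6.5 159. ] rpy [1.791e+02 1.000e-01 8.270e+01] F [-0.2 -0.2 -0.6] w 61.1
[-0.626  0.102  0.021] -0.014 dist 317 rows 7.6
```

>>> arm_command(targets=[[0.33,-0.626,0.102,0.021,-0.014],[0.33,-0.626,0.102,0.021,-0.014],[0.33,-0.626,0.102,0.021,-0.014],[0.33,-0.626,0.102,0.021,-0.014],[0.33,-0.626,0.102,0.021,-0.014],[0.33,-0.626,0.102,0.021,-0.014],[0.33,-0.626,0.102,0.021,-0.014],[0.33,-0.626,0.102,0.021,-0.014]])

```text
time_s: 37.38
ee_pos: [505.6, -327.0, 124.8]
ee_rot: [179.2, 0.1, 83.1]
force: [0.4, 0.6, 0.4]
gripper_width: 61.1
```

```bash
python3 plan.py 508.2 -323.5 100 83.3
```

```text
t 37.3833 p [ 505.6 -327.   148.8] rpy [1.792e+02 1.000e-01 8.310e+01] F [0.4 0.6 0.4] w 61.1
[0.008 0.003 0.098] -0.004 dist 49 rows 1.2
```

>>> arm_command(targets=[[0.3,0.006,0.003,0,-0.004],[0.3,0.006,0.003,0.05,-0.004],[0.3,0.006,0.003,0.095,-0.004],[0.3,0.006,0.003,0.095,-0.004],[0.3,0.006,0.003,0.095,-0.004]])

```text
time_s: 37.8
ee_pos: [506.1, -323.5, 76.1]
ee_rot: [179.4, -0.0, 83.2]
force: [0.4, -0.8, 0.4]
gripper_width: 63.9
```

```bash
python3 plan.py 508.2 -323.5 60 83.3;python3 plan.py 508.2 -323.5 42 83.3
python3 - <<'E'
from h import *
s=env.grab_frame("side")[:,:,::-1];im=env.grab_frame("top")[:,:,::-1]
cv2.imwrite("pics/s31.png",cv2.convertScaleAbs(cv2.resize(np.hstack([im[165:285,340:450],s[264:384,160:310]]),None,fx=3,fy=4,interpolation=2),alpha=1.5))
E
```

```text
t 37.8 p [ 506.1 -323.5  100.1] rpy [179.4  -0.   83.2] F [ 0.4 -0.8  0.4] w 63.9
[0.    0.003 0.08 ] -0.001 dist 40 rows 1.0
t 37.8 p [ 506.1 -323.5  100.1] rpy [179.4  -0.   83.2] F [ 0.4 -0.8  0.4] w 63.9
[0.    0.003 0.116] -0.001 dist 58 rows 1.4
```

View pics/s31.png

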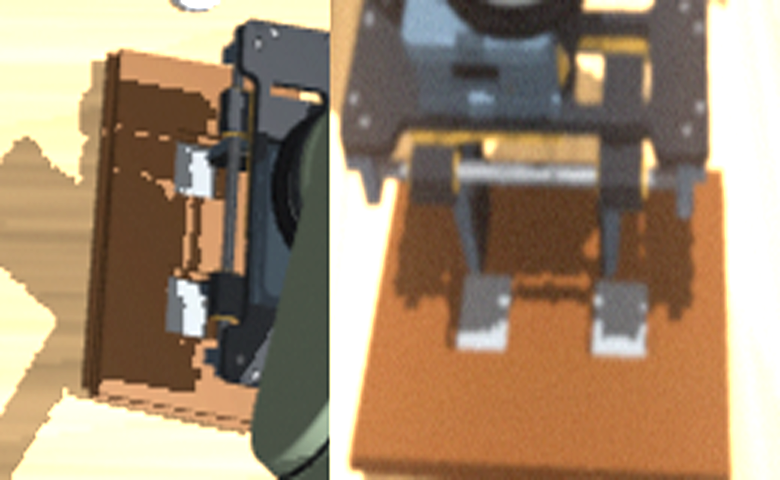

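>>> arm_command(targets=[[0.3,0,0.003,0.03,0],[0.3,0,0.003,0.06,0],[0.3,0,0.003,0.082,0],[0.3,0,0.003,0.082,0],[0.3,0,0.003,0.082,0]])

```text
time_s: 38.32
ee_pos: [510.4, -324.7, 37.8]
ee_rot: [179.1, 0.1, 83.3]
force: [-0.5, -1.0, 0.4]
gripper_width: 63.9
```

```bash
python3 plan.py 508.2 -323.5 43 83.3
python3 - <<'E'
from h import *
s=env.grab_frame("side")[:,:,::-1]
cv2.imwrite("pics/s32.png",cv2.convertScaleAbs(cv2.resize(s[264:384,160:310],None,fx=4,fy=4,interpolation=2),alpha=1.5))
E
```

```text
t 38.3167 p [ 510.4 -324.7   61.8] rpy [1.791e+02 1.000e-01 8.330e+01] F [-0.5 -1.   0.4] w 63.9
[ 0.002 -0.005  0.038] -0.0 dist 19 rows 0.5
```

View pics/s32.png

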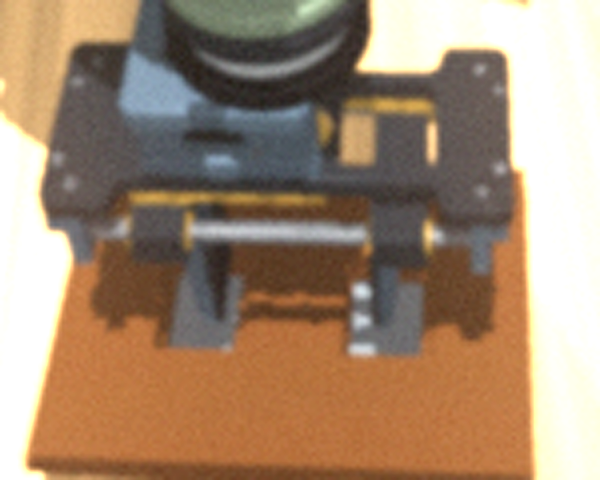

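>>> arm_command(targets=[[0.3,0.001,-0.004,0.015,0],[0.3,0.001,-0.004,0.03,0],[0.3,0.001,-0.004,0.036,0],[0.3,0.001,-0.004,0.036,0]])

```text
time_s: 38.7
ee_pos: [508.5, -324.0, 19.3]
ee_rot: [179.2, 0.1, 83.3]
force: [-0.1, 0.7, 0.7]
gripper_width: 63.5
```

```bash
python3 plan.py 508.2 -323.5 43 83.3
```

```text
t 38.7 p [ 508.5 -324.    43.3] rpy [1.792e+02 1.000e-01 8.330e+01] F [-0.1  0.7  0.7] w 63.5
[ 0.001 -0.001  0.001] -0.0 dist 1 rows 0.0
```

>>> arm_command(targets=[[0.65,0,0,0.002,0],[0.65,0,0,0.002,0],[0.65,0,0,0.002,0],[0.65,0,0,0.002,0],[0.65,0,0,0.002,0],[0.65,0,0,0.002,0]], squeeze=30)

```text
time_s: 39.2
ee_pos: [508.5, -324.0, 18.4]
ee_rot: [179.2, 0.1, 83.3]
force: [-0.2, -0.3, -0.5]
gripper_width: 43.7
```

>>> arm_command(targets=[[0.65,0,0,-0.01,0],[0.65,0,0,-0.03,0],[0.65,0,0,-0.06,0],[0.65,0,0,-0.06,0]])

```text
time_s: 39.53
ee_pos: [510.0, -325.1, 51.6]
ee_rot: [178.8, 0.3, 83.3]
force: [0.5, -0.9, -0.9]
gripper_width: 43.5
```

Run:
```python
from h import *
s=env.grab_frame("side")[:,:,::-1];im=env.grab_frame("top")[:,:,::-1]
cv2.imwrite("pics/s33.png",cv2.convertScaleAbs(cv2.resize(np.hstack([im[165:285,340:450],s[264:384,160:310]]),None,fx=3,fy=4,interpolation=2),alpha=1.5))
```

```text
(no output)
```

View pics/s33.png

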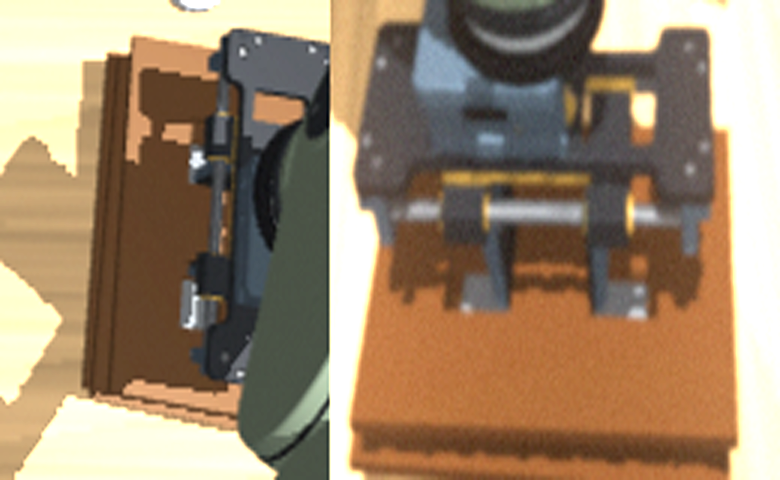

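```bash
python3 plan.py 508 -324 150 83.3 528.7 3.9 150 79.5
```

```text
t 39.6333 p [ 508.6 -324.2   73.3] rpy [179.    0.2  83.3] F [-0.2  0.7 -2.2] w 43.6
[-0.     0.001 -0.153] -0.0 dist 77 rows 1.8
[ 0.656 -0.034 -0.156] 0.084 dist 338 rows 8.1
```

>>> arm_command(targets=[[0.65,0,0,-0.07,0],[0.65,0,0,-0.14,0],[0.65,0,0,-0.155,0],[0.65,0.07,-0.003,-0.156,0.02],[0.65,0.14,-0.007,-0.156,0.05],[0.65,0.21,-0.011,-0.156,0.084],[0.65,0.28,-0.014,-0.156,0.084],[0.65,0.3,-0.015,-0.156,0.084]])

```text
time_s: 40.3
ee_pos: [516.2, -169.4, 125.6]
ee_rot: [179.2, -0.0, 79.7]
force: [0.1, 0.3, -1.5]
gripper_width: 43.6
```

```bash
python3 plan.py 528.7 3.9 150 79.5
```

```text
t 40.3 p [ 516.2 -169.4  149.6] rpy [179.2  -0.   79.7] F [ 0.1  0.3 -1.5] w 43.6
[ 0.345 -0.038 -0.001] 0.003 dist 174 rows 4.2
```

>>> arm_command(targets=[[0.65,0.07,-0.008,0,0.003],[0.65,0.14,-0.016,0,0.003],[0.65,0.21,-0.024,0,0.003],[0.65,0.28,-0.031,0,0.003],[0.65,0.33,-0.036,0,0.003],[0.65,0.345,-0.038,0,0.003],[0.65,0.345,-0.038,0,0.003],[0.65,0.345,-0.038,0,0.003]])

```text
time_s: 40.97
ee_pos: [528.1, 3.2, 124.9]
ee_rot: [179.3, 0.0, 79.6]
force: [-0.4, -0.4, -1.6]
gripper_width: 43.4
```

```bash
python3 plan.py 528.7 3.9 90 79.5
```

```text
t 40.9667 p [528.1   3.2 148.9] rpy [179.3   0.   79.6] F [-0.4 -0.4 -1.6] w 43.4
[ 0.002 -0.001  0.118] 0.002 dist 59 rows 1.4
```

>>> arm_command(targets=[[0.65,0.001,0,0.04,0.002],[0.65,0.001,0,0.08,0.002],[0.65,0.001,0,0.11,0.002],[0.65,0.001,0,0.118,0.002],[0.65,0.001,0,0.118,0.002],[0.65,0.001,0,0.118,0.002]])

```text
time_s: 41.47
ee_pos: [529.4, 2.4, 66.3]
ee_rot: [179.2, 0.0, 79.4]
force: [0.2, -0.1, -1.9]
gripper_width: 43.9
```

```bash
python3 plan.py 528.7 3.9 70 79.5
python3 - <<'E'
from h import *
s=env.grab_frame("side")[:,:,::-1]; cv2.imwrite("pics/s34f.png",s)
cv2.imwrite("pics/s34.png",cv2.convertScaleAbs(cv2.resize(s[130:280,170:320],None,fx=4,fy=4,interpolation=2),alpha=1.5))
E
```

```text
t 41.4667 p [529.4   2.4  90.3] rpy [179.2   0.   79.4] F [ 0.2 -0.1 -1.9] w 43.9
[ 0.003 -0.002  0.04 ] -0.002 dist 20 rows 0.5
```

View pics/s34.png

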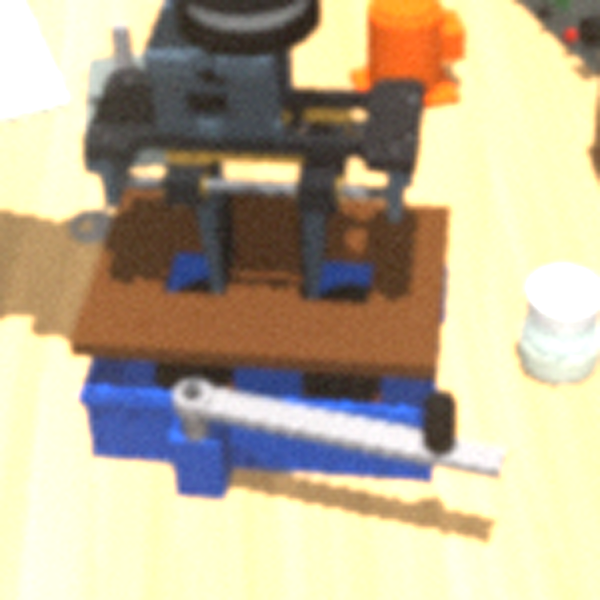

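>>> arm_command(targets=[[0.65,0.003,-0.002,0.02,0],[0.65,0.003,-0.002,0.04,0],[0.65,0.003,-0.002,0.05,0],[0.65,0.003,-0.002,0.05,0],[0.65,0.003,-0.002,0.05,0]])

```text
time_s: 41.93
ee_pos: [529.1, 4.3, 41.2]
ee_rot: [179.2, 0.0, 79.4]
force: [0.2, 0.0, -1.6]
gripper_width: 44.0
```

```bash
python3 plan.py 528.7 3.9 60.5 79.5
```

```text
t 41.9333 p [529.1   4.3  65.2] rpy [179.2   0.   79.4] F [ 0.2  0.  -1.6] w 44.0
[-0.001 -0.001  0.009] -0.001 dist 5 rows 0.1
```

>>> arm_command(targets=[[0.65,-0.001,-0.001,0.004,0],[0.65,-0.001,-0.001,0.007,0],[0.65,-0.001,-0.001,0.007,0]])

```text
time_s: 42.18
ee_pos: [528.4, 4.0, 37.5]
ee_rot: [179.3, 0.0, 79.4]
force: [0.5, -0.6, -1.3]
gripper_width: 43.6
```

>>> arm_command(targets=[[0.65,0,0,0.003,0],[0.65,0,0,0.004,0],[0.65,0,0,0.004,0]])

```text
time_s: 42.43
ee_pos: [528.7, 4.0, 36.3]
ee_rot: [179.2, 0.0, 79.4]
force: [-1.5, 0.2, 4.1]
gripper_width: 43.7
```

>>> arm_command(targets=[[0.35,0,0,0,0],[0.35,0,0,0,0],[0.35,0,0,0,0],[0.35,0,0,0,0],[0.35,0,0,-0.03,0],[0.35,0,0,-0.08,0],[0.35,0,0,-0.16,0],[0.35,0,0,-0.2,0]])

```text
time_s: 43.1
ee_pos: [529.0, 4.2, 139.7]
ee_rot: [178.9, -0.0, 79.4]
force: [1.0, 1.0, 0.5]
gripper_width: 59.4
```

```bash
python3 plan.py 530 270 160 80
python3 - <<'E'
from h import *
s=env.grab_frame("side")[:,:,::-1]
cv2.imwrite("pics/s35.png",cv2.convertScaleAbs(cv2.resize(s[130:280,170:320],None,fx=4,fy=4,interpolation=2),alpha=1.5))
E
```

```text
t 43.1 p [529.    4.2 163.7] rpy [178.9  -0.   79.4] F [1.  1.  0.5] w 59.4
[ 0.523 -0.095  0.006] -0.012 dist 266 rows 6.4
```

View pics/s35.png

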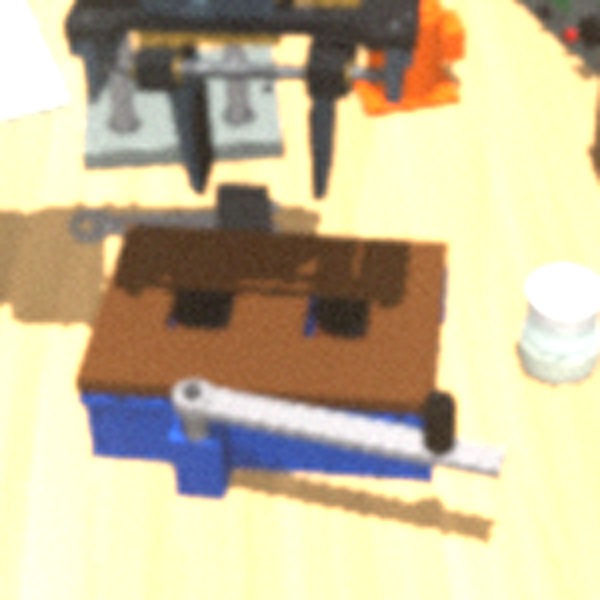

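>>> arm_command(targets=[[0.5,0.523,-0.095,0.006,0.2],[0.6,0.523,-0.095,0.006,0.4],[0.7,0.523,-0.095,0.006,0.6],[0.7,0.523,-0.095,0.006,0.6],[0.7,0.523,-0.095,0.006,0.6],[0.7,0.523,-0.095,0.006,0.6],[0.7,0.523,-0.095,0.006,0.6],[0.7,0.523,-0.095,0.006,0.6]])

```text
time_s: 43.82
ee_pos: [532.5, 275.9, 138.5]
ee_rot: [178.8, -0.9, 52.7]
force: [0.1, -0.9, -0.1]
gripper_width: 27.5
```

Run:
```python
from h import *
im=env.grab_frame("top")[:,:,::-1];cv2.imwrite("pics/top36.png",im)
cv2.imwrite("pics/top36a.png",cv2.resize(im[155:275,220:340],None,fx=5,fy=5,interpolation=2))
```

```text
(no output)
```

View pics/top36a.png

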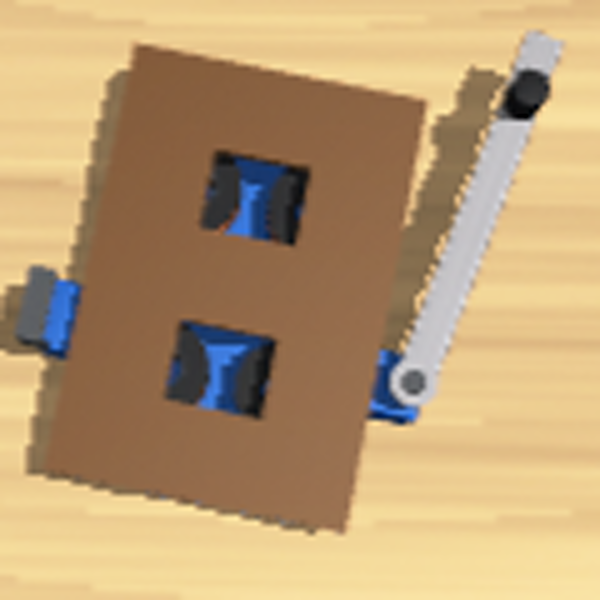

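View pics/top36.png

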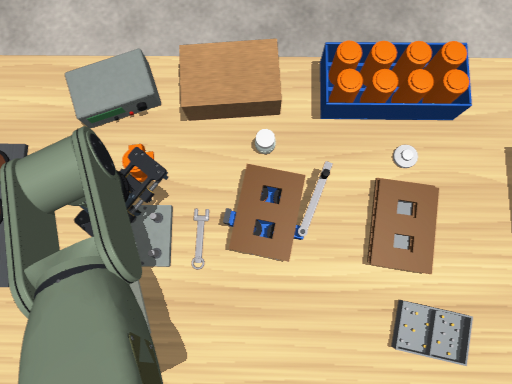

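```bash
python3 - <<'E'
from h import *
g=lambda x,y:(220+x/5-.5,155+y/5-.5)
loc=[(103,71),(103,-71),(-103,-71),(-103,71)]
w=[ray("top",g(*u),68) for u in((135,43),(427,101),(346,534),(43,470))]
print("board",fit(loc,w))
print("knob",ray("top",g(529,88),114),ray("top",g(525,97),97),"piv",ray("top",g(414,382),82))
E
python3 plan.py 530 120 170 20
```

```text
board (np.float64(-10.597103270986864), array([529.27394036,   4.19085747]), array([0.24027152, 0.51469781, 0.09744585, 0.28638215]))
knob [ 614.19607423 -125.34999965] [ 613.66605393 -126.00508418] piv [483.62558372 -76.47797388]
t 43.8667 p [532.2 272.8 162.3] rpy [178.8  -0.7  52.7] F [-0.  -0.5  0.7] w 27.1
[-0.246  0.182 -0.015] 0.727 dist 153 rows 4.6
```

>>> arm_command(targets=[[0.7,-0.05,0.04,-0.015,0.16],[0.7,-0.1,0.075,-0.015,0.32],[0.7,-0.15,0.11,-0.015,0.48],[0.7,-0.2,0.15,-0.015,0.64],[0.7,-0.246,0.182,-0.015,0.727],[0.7,-0.246,0.182,-0.015,0.727],[0.7,-0.246,0.182,-0.015,0.727]])

```text
time_s: 44.45
ee_pos: [529.4, 117.6, 146.1]
ee_rot: [179.4, -1.2, 19.8]
force: [0.1, 0.0, 0.2]
gripper_width: 27.3
```

```bash
python3 plan.py 614.2 -125.4 160 -20.6
```

```text
t 44.45 p [529.4 117.6 170.1] rpy [179.4  -1.2  19.8] F [0.1 0.  0.2] w 27.3
[-0.006  0.514  0.026] 0.898 dist 258 rows 6.2
```

>>> arm_command(targets=[[0.7,-0.006,0.514,0.026,0.898],[0.7,-0.006,0.514,0.026,0.898],[0.7,-0.006,0.514,0.026,0.898],[0.7,-0.006,0.514,0.026,0.898],[0.7,-0.006,0.514,0.026,0.898],[0.7,-0.006,0.514,0.026,0.898],[0.7,-0.006,0.514,0.026,0.898],[0.7,-0.006,0.514,0.026,0.898]])

```text
time_s: 45.12
ee_pos: [614.5, -127.4, 134.9]
ee_rot: [-179.7, -1.3, -20.7]
force: [-0.5, 0.3, 0.9]
gripper_width: 27.6
```

```bash
python3 plan.py 614.2 -125.4 130 -20.6
```

```text
t 45.1167 p [ 614.5 -127.4  158.9] rpy [-179.7   -1.3  -20.7] F [-0.5  0.3  0.9] w 27.6
[-0.003 -0.003  0.058] -0.003 dist 29 rows 0.7
```

>>> arm_command(targets=[[0.7,-0.001,-0.002,0,0],[0.7,-0.001,-0.002,0.03,0],[0.7,-0.001,-0.002,0.056,0],[0.7,-0.001,-0.002,0.056,0],[0.7,-0.001,-0.002,0.056,0]])

```text
time_s: 45.53
ee_pos: [614.3, -124.3, 106.6]
ee_rot: [-179.7, -1.2, -20.6]
force: [-0.6, 0.5, 1.4]
gripper_width: 27.2
```

```bash
python3 plan.py 614.2 -125.4 90 -20.6;  python3 - <<'E'
from h import *
s=env.grab_frame("side")[:,:,::-1]
cv2.imwrite("pics/s37.png",cv2.convertScaleAbs(cv2.resize(s[130:280,200:350],None,fx=4,fy=4,interpolation=2),alpha=1.5))
E
```

```text
t 45.5333 p [ 614.3 -124.3  130.6] rpy [-179.7   -1.2  -20.6] F [-0.6  0.5  1.4] w 27.2
[-0.001  0.003  0.081] 0.001 dist 41 rows 1.0
```

View pics/s37.png

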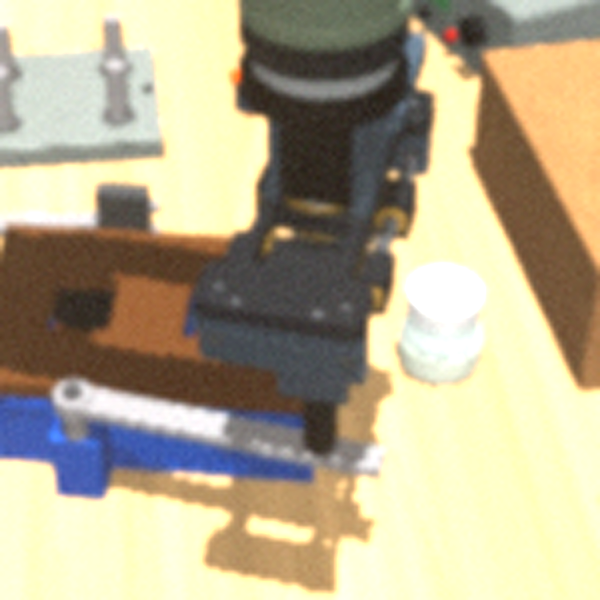

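>>> arm_command(targets=[[0.7,-0.001,0.001,0.02,0],[0.7,-0.001,0.001,0.04,0],[0.7,-0.001,0.001,0.045,0],[0.7,-0.001,0.001,0.045,0]])

```text
time_s: 45.92
ee_pos: [614.0, -124.8, 83.6]
ee_rot: [-179.7, -1.2, -20.6]
force: [0.8, 0.5, 0.2]
gripper_width: 27.5
```

```bash
python3 plan.py 614.2 -125.4 90 -20.6
```

```text
t 45.9167 p [ 614.  -124.8  107.6] rpy [-179.7   -1.2  -20.6] F [0.8 0.5 0.2] w 27.5
[0.    0.001 0.035] 0.0 dist 18 rows 0.4
```

>>> arm_command(targets=[[0.7,0,0.001,0.02,0],[0.7,0,0.001,0.035,0],[0.7,0,0.001,0.035,0],[0.7,0,0.001,0.035,0]])

```text
time_s: 46.25
ee_pos: [613.7, -125.2, 65.2]
ee_rot: [-179.7, -1.1, -20.6]
force: [-0.2, -0.0, 0.2]
gripper_width: 27.4
```

```bash
sed -i 's/483.3,-76.3/483.4,-76.3/' arc.py; python3 arc.py 90 -16 -11 -6 -1 4 9 14 19
```

```text
t 46.25 p [ 613.7 -125.2   89.2] rpy [-179.7   -1.1  -20.6] F [-0.2 -0.   0.2] w 27.4
[-0.    -0.022 -0.002] -0.102 dist 11 rows 0.6
[-0.003 -0.046 -0.001] -0.213 dist 23 rows 1.3
[-0.008 -0.07  -0.001] -0.324 dist 35 rows 2.0
[-0.015 -0.094 -0.001] -0.435 dist 47 rows 2.7
[-0.025 -0.116 -0.001] -0.546 dist 59 rows 3.4
[-0.036 -0.138 -0.002] -0.658 dist 71 rows 4.1
[-0.049 -0.158 -0.002] -0.769 dist 83 rows 4.8
[-0.063 -0.178 -0.002] -0.88 dist 94 rows 5.5
```

>>> arm_command(targets=[[0.7,0,-0.022,-0.002,-0.102],[0.7,-0.003,-0.046,-0.002,-0.213],[0.7,-0.008,-0.07,-0.002,-0.324],[0.7,-0.015,-0.094,-0.002,-0.435],[0.7,-0.025,-0.116,-0.002,-0.546],[0.7,-0.036,-0.138,-0.002,-0.658],[0.7,-0.049,-0.158,-0.002,-0.769],[0.7,-0.063,-0.178,-0.002,-0.88]])

```text
time_s: 46.92
ee_pos: [615.8, -30.8, 66.4]
ee_rot: [179.5, -1.1, 19.3]
force: [0.6, 0.3, 0.9]
gripper_width: 27.1
```

```bash
python3 arc.py 90 24 29 34 39 44 49 54 58
python3 - <<'E'
from h import *
s=env.grab_frame("side")[:,:,::-1]
cv2.imwrite("pics/s38.png",cv2.convertScaleAbs(cv2.resize(s[130:280,170:320],None,fx=4,fy=4,interpolation=2),alpha=1.5))
E
```

```text
t 46.9167 p [615.8 -30.8  90.4] rpy [179.5  -1.1  19.3] F [0.6 0.3 0.9] w 27.1
[-0.002 -0.024  0.001] -0.105 dist 12 rows 0.7
[-0.005 -0.049  0.   ] -0.216 dist 24 rows 1.4
[-0.01  -0.072 -0.   ] -0.327 dist 37 rows 2.1
[-0.017 -0.096 -0.   ] -0.438 dist 49 rows 2.8
[-0.027 -0.118 -0.001] -0.55 dist 61 rows 3.5
[-0.038 -0.14  -0.001] -0.661 dist 72 rows 4.2
[-0.051 -0.16  -0.002] -0.772 dist 84 rows 4.9
[-0.062 -0.176 -0.002] -0.861 dist 93 rows 5.4
```

View pics/s38.png

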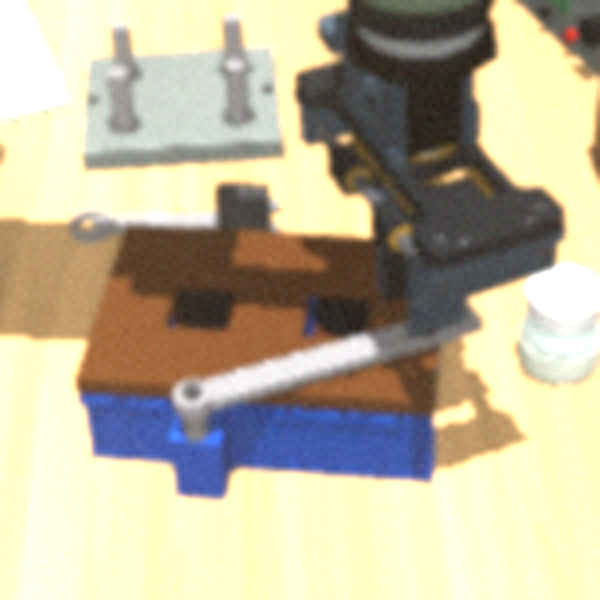

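The bar follows over the board, its end at about (470,320) in the crop. Continuing.

>>> arm_command(targets=[[0.7,-0.002,-0.024,0,-0.105],[0.7,-0.005,-0.049,0,-0.216],[0.7,-0.01,-0.072,0,-0.327],[0.7,-0.017,-0.096,0,-0.438],[0.7,-0.027,-0.118,0,-0.55],[0.7,-0.038,-0.14,0,-0.661],[0.7,-0.051,-0.16,0,-0.772],[0.7,-0.062,-0.176,0,-0.861]])

```text
time_s: 47.63
ee_pos: [556.7, 44.1, 65.8]
ee_rot: [179.0, -0.6, 58.4]
force: [1.0, -0.9, -0.6]
gripper_width: 27.3
```

```bash
python3 arc.py 90 62 66 70 73 76 79 81 83
```

```text
t 47.6333 p [556.7  44.1  89.8] rpy [179.   -0.6  58.4] F [ 1.  -0.9 -0.6] w 27.3
[-0.004 -0.016 -0.001] -0.081 dist 8 rows 0.5
[-0.005 -0.035 -0.001] -0.17 dist 18 rows 1.1
[-0.009 -0.055 -0.001] -0.259 dist 28 rows 1.6
[-0.012 -0.069 -0.002] -0.325 dist 35 rows 2.0
[-0.016 -0.083 -0.002] -0.392 dist 42 rows 2.5
[-0.021 -0.097 -0.002] -0.459 dist 49 rows 2.9
[-0.024 -0.106 -0.003] -0.503 dist 54 rows 3.2
[-0.028 -0.115 -0.003] -0.548 dist 59 rows 3.4
```

>>> arm_command(targets=[[0.7,-0.004,-0.016,0,-0.081],[0.7,-0.005,-0.035,0,-0.17],[0.7,-0.009,-0.055,0,-0.259],[0.7,-0.012,-0.069,0,-0.325],[0.7,-0.016,-0.083,0,-0.392],[0.7,-0.02,-0.092,0,-0.43],[0.7,-0.021,-0.097,0,-0.459],[0.7,-0.021,-0.097,0,-0.459]])

```text
time_s: 48.3
ee_pos: [510.0, 60.5, 65.2]
ee_rot: [178.8, -0.2, 79.0]
force: [-1.4, -0.1, 0.8]
gripper_width: 27.1
```

```bash
python3 arc.py 90 79 80 81 82
python3 - <<'E'
from h import *
s=env.grab_frame("side")[:,:,::-1]
cv2.imwrite("pics/s39.png",cv2.convertScaleAbs(cv2.resize(s[130:280,170:320],None,fx=4,fy=4,interpolation=2),alpha=1.5))
E
```

```text
t 48.3 p [510.   60.5  89.2] rpy [178.8  -0.2  79. ] F [-1.4 -0.1  0.8] w 27.1
[ 0.     0.    -0.002] -0.001 dist 1 rows 0.0
[ 0.    -0.005 -0.002] -0.023 dist 3 rows 0.1
[ 0.    -0.01  -0.002] -0.045 dist 5 rows 0.3
[-0.    -0.015 -0.002] -0.067 dist 7 rows 0.4
```

View pics/s39.png

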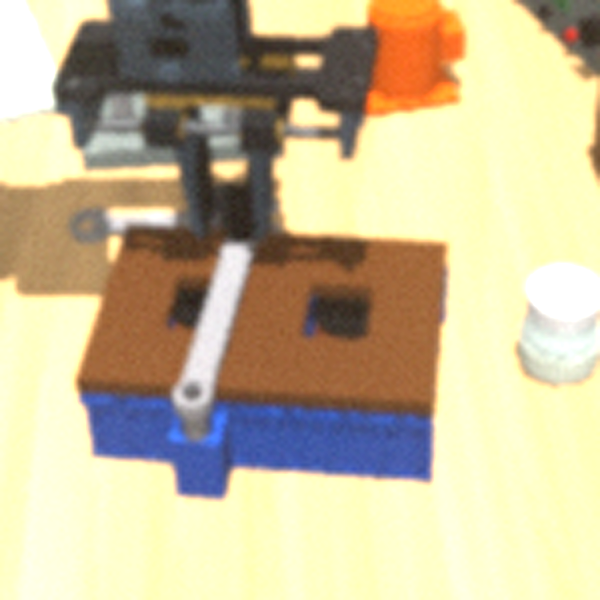

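>>> arm_command(targets=[[0.7,0,-0.003,0,-0.01],[0.7,0,-0.006,0,-0.02],[0.7,0,-0.008,0,-0.03],[0.7,0,-0.008,0,-0.03]])

```text
time_s: 48.68
ee_pos: [506.3, 61.3, 65.1]
ee_rot: [178.8, -0.2, 80.3]
force: [0.2, -0.2, -0.4]
gripper_width: 27.0
```

>>> arm_command(targets=[[0.7,0,-0.002,0,0],[0.7,0,-0.004,0,0],[0.7,0,-0.004,0,0]])

```text
time_s: 48.93
ee_pos: [504.8, 61.7, 65.2]
ee_rot: [178.7, -0.2, 80.3]
force: [2.7, 0.1, -0.7]
gripper_width: 27.2
```

>>> arm_command(targets=[[0.7,0,-0.002,0,0],[0.7,0,-0.004,0,0],[0.7,0,-0.004,0,0]])

```text
time_s: 49.18
ee_pos: [504.7, 61.7, 65.2]
ee_rot: [178.5, -0.2, 80.3]
force: [6.8, -1.8, -4.4]
gripper_width: 27.4
```

```bash
python3 arc.py 90 79 80 81 82
```

```text
t 49.1833 p [504.7  61.7  89.2] rpy [178.5  -0.2  80.3] F [ 6.8 -1.8 -4.4] w 27.4
[-0.     0.011 -0.001] 0.029 dist 5 rows 0.2
[-0.     0.006 -0.001] 0.007 dist 3 rows 0.1
[-0.     0.001 -0.002] -0.015 dist 1 rows 0.1
[-0.    -0.004 -0.002] -0.038 dist 2 rows 0.2
```

>>> arm_command(targets=[[0.7,0,0.006,0,0],[0.7,0,0.008,0,0],[0.7,0,0.008,-0.05,0],[0.7,0,0.008,-0.12,0],[0.7,0,0.008,-0.18,0],[0.7,0,0.008,-0.18,0]])

```text
time_s: 49.68
ee_pos: [509.4, 61.7, 161.0]
ee_rot: [177.9, -0.4, 80.3]
force: [1.8, 1.4, 0.1]
gripper_width: 27.2
```

```bash
python3 plan.py 520 290 180 80
```

```text
t 49.6833 p [509.4  61.7 185. ] rpy [177.9  -0.4  80.3] F [1.8 1.4 0.1] w 27.2
[ 0.454 -0.056  0.011] 0.007 dist 229 rows 5.5
```

>>> arm_command(targets=[[0.7,0.454,-0.056,0,0],[0.7,0.454,-0.056,0,0],[0.7,0.454,-0.056,0,0],[0.7,0.454,-0.056,0,0],[0.7,0.454,-0.056,0,0],[0.7,0.454,-0.056,0,0],[0.7,0.454,-0.056,0,0],[0.7,0.454,-0.056,0,0]])

```text
time_s: 50.35
ee_pos: [518.9, 290.6, 160.4]
ee_rot: [178.0, -0.3, 80.4]
force: [0.1, 0.6, -0.1]
gripper_width: 27.3
```

Run:
```python
from h import *
im=env.grab_frame("top")[:,:,::-1];s=env.grab_frame("side")[:,:,::-1]
cv2.imwrite("pics/top40.png",im);cv2.imwrite("pics/side40.png",s)
cv2.imwrite("pics/top40a.png",cv2.resize(im[155:275,220:340],None,fx=5,fy=5,interpolation=2))
```

```text
(no output)
```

View pics/top40a.png

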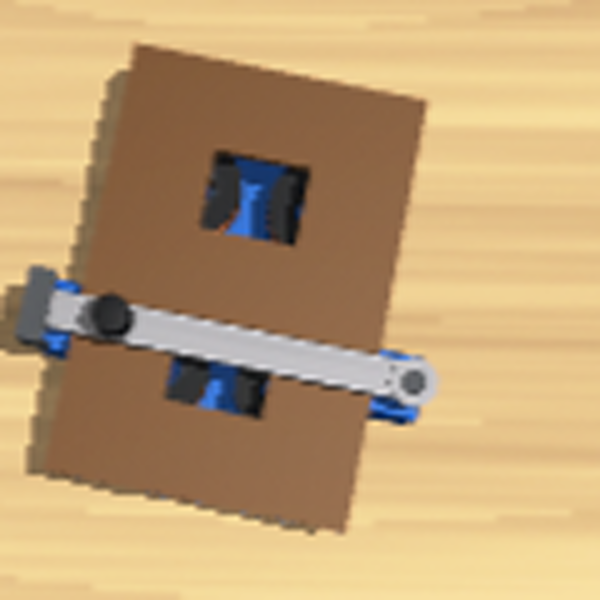

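View pics/side40.png

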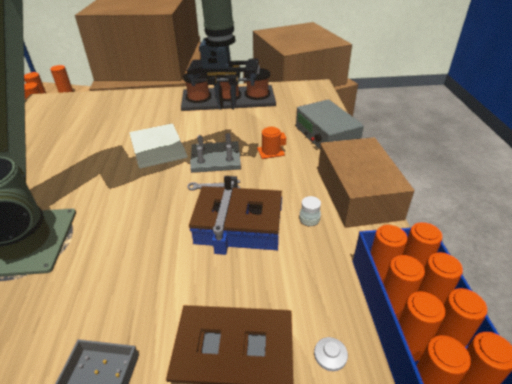

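View pics/top40.png

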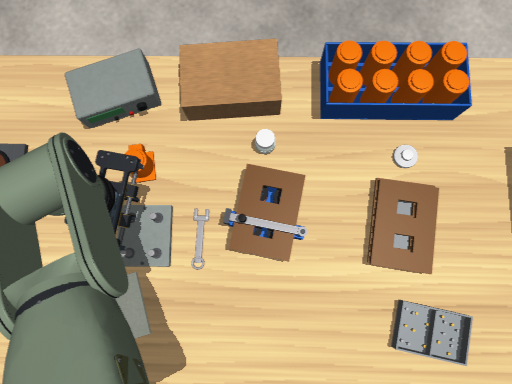

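Run:
```python
from h import *
g=lambda x,y:(220+x/5-.5,155+y/5-.5)
k=ray("top",g(111,309),114);p=np.array([483.5,-76.4]);d=k-p
a=np.degrees(np.arctan2(d[1],d[0]));print(k,np.linalg.norm(d),a,"bar rad",np.radians(79.4-a))
e=ray("top",g(60,308),80);d=e-p;a=np.degrees(np.arctan2(d[1],d[0]));print("end",np.linalg.norm(d),np.radians(79.4-a))
loc=[(103,71),(103,-71),(-103,-71),(-103,71)]
w=[ray("top",g(*u),68) for u in((135,43),(427,101),(346,534),(43,470))]
print(fit(loc,w))
```

```text
[511.36174468  60.54045723] 139.74607558534726 78.49964091085822 bar rad 0.015714230555781313
end 165.44964900074578 0.00650429732031201
(np.float64(-10.597103270986864), array([529.27394036,   4.19085747]), array([0.24027152, 0.51469781, 0.09744585, 0.28638215]))
```

```bash
python3 -c "
from workcell import env
s=env.state();print(s['time_s'],s['force'],s['qvel'])
print(env.job_done())"
```

```text
50.45 [ 0.8561846   0.66298226 -0.43145705] [-0.90246567 -0.49643392  0.03998583  0.1292998  -0.21992995  0.03802735]
the job is handed in; nothing more can be done
None
```

I packed the case and handed the job in at about 50 s. The interface gives no verdict, so what follows rests on my own camera and force checks.

**What I did:**
- I swung the bar to about 1.75 rad.
- I set all four coils on the case floor, near x ±44 mm and y ±30 mm in the case frame.
- I laid the top board on the rim and swung the bar back until it stalled at its stop with about 7 N on the tool.

**Last checks:**
- **Board:** it is centred within about 1 mm of the case and square to it within about 0.2°.
- **Bar:** it measures 0.007–0.016 rad, under the 0.05 limit.
- **Spare boards:** both are still at the stack.
- **Other items:** the motor, jar, end shield and wrench look unmoved. I checked these by eye only.
- **Arm:** it stood clear of the case, board and bar at hand-in.

**What failed or disagreed:**
- **Tool height:** the first try at the bar missed the knob because the reported tool height reads about 24 mm too low. I found the offset by touching the bench with the fingertips and corrected for it from then on.
- **Side camera:** its readings differed from the top camera's by 3–4 mm for the case and about 11 mm for the stand, though those were rougher picks. I used the top camera, which matched where the robot set down the coils to within 1 mm.
- **Tool tilt:** the tool drifted up to about 2° from vertical at times, with no visible effect.

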